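# Clear the incense leaf, then put the beauty things away in the drawer

### The arm

A 6-joint arm with a two-finger parallel gripper is mounted at the origin on the work surface. World frame = base frame: x ahead of the robot, y to its left, z up, the work surface at z = 0. Lengths are in m, angles in rad, forces in N, time in s.
With the tool pointing down it reaches from about 0.375 to 0.9 m from the base axis. Payload 3.1 kg.
Tool frame: the origin (TCP) lies midway between the tips of the shut fingers; the grasp point (between the pads) lies 19 mm behind it; z points along the fingers, y is the line along which they close (so a half turn about z gives the same grasp; the last joint's range is limited). The gripper opens to 87 mm and grips with 3 to 60 N. Pads are 19 mm wide; open, the fingers measure 117 mm over their backs; the gripper's body (75 mm by 190 mm) begins 51 mm behind the grasp point.
Start: joints at [-1.387, 0.527, 1.433, -0, 1.181, -0.178], TCP at [0.222, -0.584, 0.223] pointing down, gripper open.
Joint ranges: [-3.08, 3.08], [-0.75, 2.2], [0.22, 2.44], [-1.43, 4.57], [0, 2.65], [-2.85, 2.85]. Speed limits (rad/s): [2.79, 2.79, 3.14, 3.14, 3.14, 3.14].

### API

Orientations are given as a 3x3 rotation matrix whose columns are the frame's x, y, z axes.
In Python, from workcell import bot gives the robot as it stands.
- The arm moves only by the tool drive_tool, never from a script. Its arguments are lists of equal length, an entry for each row: "travel": the shift along the tool's x, y, z in cm, a list of three; "roll": the turn about the tool's z in degrees; "hand": the closure, from 0 (fully open) to 1 (shut). A call has exactly 8 rows; each row is the pose to reach, as a shift and turn from the pose commanded when the call began, along the tool's axes at that moment; what a row does not reach only later rows make up. A row lasts 1/10 s, in which the tool goes at most 50 mm and 8.59 degrees, less where a joint would pass 70% of its speed; a pose out of reach is approached as far as the arm can. A call with a gripper value outside its range is refused whole. The fingers move at their own pace and stop on an object; the grip force is fixed at half the most. Time passes only in rows, so rows that repeat a pose let the fingers close, or fill a call up. It gives the time, the measured TCP pose, the force, the opening and the grip force at its end, in the units of the state.
- bot.observe(): the state, without advancing time (a new reading comes with each control period).
- bot.grab_frame(name): name is "side" or "top"; returns (picture, depth): 420x560x3 uint8, blue, green, red; 420x560 float32, m along the optical axis (not along the pixel's ray), 0 where there is no reading.
- bot.calibration(name): a dict with "camera_matrix" (3x3 intrinsics, pixels), "eye" and "orientation" of the camera in the world. Camera axes: x right, y down, z forward; pixel columns grow to the right and rows downward; lengths in m; the calibration is good to about 2 mm. A picture is of the moment at which its call begins. calibration takes no time and is no camera call.
- bot.hand_in(): hands the job in; it is judged then, once.
The state is a dict: "time_s": time; "joint_positions": joint angles; "joint_vel": joint speeds; "joint_torque": joint torques, N m; "eef_pos": TCP position; "ee_rot": TCP orientation; "wrist_force": force on the tool from outside, world axes, zero at the start; "torque": the same for the moment, N m; "width": opening from 0.0 (shut) to 1.0 (fully open); "grasp_force": force on a finger pad.
Only numpy, scipy, OpenCV 4.12 (cv2) and the standard library are available. Lean on these libraries where they do the work, as an engineer would, in place of code of your own. Each camera call takes 0.05 s, during which the arm holds its last target. There are 200 camera calls.

### The job

The green ceramic incense holder is in the way of the little drawer: first, with the drawer still closed, lift it aside and set it down flat in the middle of the round cork mat, gripping it gently (no more than about 12 N). Then open the drawer, put every cream tub, lipstick and the claw clip that lies out on the dresser inside it, and slide the drawer fully shut without slamming. Leave the perfume, candle, nail varnish, ring dish and hairbrush where they are; things may get knocked on the way, so check before you finish.

Things in the scene. Friction and masses are not known exactly. Their poses are not given: they have to be found in the camera images.
- unit_drawer0 (a joint): Drawer of the low pale-wood unit: metres pulled out towards its front; 0 is fully shut, 0.166 the end of its travel; it may start a few mm ajar. It runs stiffly enough to stay where it is left (about 1 N).
- unit: The drawer unit, fixed, 240 deep (x) by 300 wide (y) by 85 mm high, origin at the centre of its underside. Its front looks along its own -x (towards the robot); the drawer slides out along -x. The drawer front lies 120 mm from the origin along -x when shut. The drawer roof (12 mm thick, underside 73 mm above the dresser) starts at its x = -105 mm and covers all behind.
- unit_drawer0_handle (a point): Middle of the brass handle bar of the drawer: bar 11 mm thick, 120 mm long along the unit's y, 35 mm in front of the drawer front (two thin posts 51 mm either side of the middle), about 47 mm above the dresser. Moves with the drawer.
- drawer_floor (a point): Centre of the drawer's inner floor, 22 mm above the dresser; axes as the unit's; moves with the drawer. Inside 195 mm (x) by 258 mm (y), walls 6 mm thick, rims 41 mm above this floor; the unit's roof leaves 51 mm. Shut, this point lies at the unit's origin in x; pulled out by d, d further along -x. Only the part in front of the roof can be reached from above.
- leaf: Incense holder in the shape of a leaf, green glazed ceramic, fragile, 0.12 kg, 110 mm long (x), 41 mm wide at the middle (y; constant for 25 mm either side of the middle), 16 mm thick; origin at the centre of its underside, z up. The fingers may press it with at most about 12 N each.
- mat: Round cork mat, fixed, 140 mm across, 4 mm thick, origin at the centre of its underside.
- tub_pink: Closed round cream tub with pink lid: 54 mm across the lid, 51 mm below it, 36 mm high, origin at the centre of its underside, z up. To be put away if present.
- tub_blue: Closed round cream tub with blue lid, otherwise as the pink one. To be put away if present.
- lipstick_gold: Square lipstick case lying down, gold-toned aluminium all over: 72 mm long (x), 20 by 20 mm, origin at the middle of its underside. To be put away if present.
- lipstick_red: Square lipstick case lying down, gold with red cap, same size and origin. To be put away if present.
- claw_clip: Black plastic hair claw clip lying teeth down: 72 mm long (x), 34 mm wide (y), 30 mm high, origin at the centre of its underside. To be put away if present.
- perfume: Amber glass perfume bottle with black cap, 45 x 30 mm, 88 mm high; origin under its centre. Leave it alone.
- candle: White ceramic candle jar with wooden lid, 74 mm across, 75 mm high; origin under its centre. Leave it alone.
- varnish: Nail varnish bottle, 28 mm across, 62 mm high; origin under its centre. Leave it alone.
- ring_dish: Small blue ceramic ring dish, 70 mm across, 22 mm high; origin under its centre. Leave it alone.
- hairbrush: Wooden hairbrush lying bristles down, 200 mm long (x), 55 mm wide, 30 mm high; origin on its underside. Leave it alone.
Mind the look-alikes: they are no part of the job. Several things look just like the leaf: the one meant starts farthest to the robot's left. There is more than one size of the tub_pink; the job needs the larger.

How it is judged:
By the outcome, as a careful person would: the job done as asked, in the order asked, and still so for the second after the job is handed in, with the robot touching nothing.
Of tub_pink, tub_blue, lipstick_gold, lipstick_red, claw_clip only 3 to 5 are there at a start; the rules pass over those that are not, and their reading is None.
At some moment in a run one of tub_pink, tub_blue, lipstick_gold, lipstick_red, claw_clip, leaf may be knocked a few centimetres aside while the robot is not near it.
Once in a run the grip may slacken for a moment while it holds something.
It also fails if it takes over 208 s, if anything falls off the work surface, if the arm or the gripper's body presses on something with over 40 N, if the wrist force passes 120 N, or if a joint passes its speed limit or range.

## Working session

There is one attempt and no reset: what is moved stays moved. The work goes in short steps, Python scripts to look and compute and a tool call to move; the robot and the scene stay as the last step left them, time stands still between calls to the robot, and variables do not carry over. Pictures are saved under pics/ and viewed, at most 14 in all, crops included, and the job is handed in when it is done.

Besides the shell and the picture viewer there is one more tool, called after "Emit:" by a JSON object that holds its "name" and its "arguments", one argument or row to a line. drive_tool: Moves the arm, as the interface text tells. Its arguments: {"type":"object","properties":{"travel":{"type":"array","items":{"type":"array","items":{"type":"number"}}},"roll":{"type":"array","items":{"type":"number"}},"hand":{"type":"array","items":{"type":"number"}}},"required":["travel","roll","hand"]}

```bash
ls; mkdir -p pics; python3 - <<'E'
from workcell import bot
import cv2
s=bot.observe();print({k:(v.round(3).tolist() if hasattr(v,'round') and hasattr(v,'tolist') else v) for k,v in s.items()})
for n in("top","side"):
    p,d=bot.grab_frame(n);cv2.imwrite(f"pics/{n}0.png",p);c=bot.calibration(n);print(c)
    import numpy as np;np.save(f"pics/{n}0.npy",d)
E
```

```text
pics
{'time_s': 0.0, 'joint_positions': [-1.387, 0.528, 1.434, -0.0, 1.181, -0.179], 'joint_vel': [-0.001, 0.0, 0.0, 0.0, 0.0, 0.001], 'joint_torque': [0.001, -44.004, -17.659, 0.063, 0.058, -0.0], 'eef_pos': [0.222, -0.584, 0.222], 'ee_rot': [[0.935, 0.355, -0.0], [0.355, -0.935, 0.002], [0.0, -0.002, -1.0]], 'wrist_force': [-0.248, -0.142, 0.302], 'torque': [0.018, -0.017, 0.05], 'grasp_force': 0.0, 'width': 0.9970710484334425}
{'camera_matrix': array([[426.09872962,   0.        , 273.57694468],
       [  0.        , 426.09872962, 211.6129674 ],
       [  0.        ,   0.        ,   1.        ]]), 'eye': array([ 0.48453576, -0.1118768 ,  1.06093092]), 'orientation': array([[-0.00385005, -0.99845296,  0.05546945],
       [-0.99976527,  0.00502594,  0.02107488],
       [-0.02132106, -0.05537529, -0.99823794]])}
{'camera_matrix': array([[482.59922047,   0.        , 280.89264008],
       [  0.        , 482.59922047, 203.91597417],
       [  0.        ,   0.        ,   1.        ]]), 'eye': array([0.49879249, 0.82544775, 0.85893436]), 'orientation': array([[-0.99823933, -0.05145464,  0.0295069 ],
       [-0.05577407,  0.64496648, -0.76217288],
       [ 0.02018637, -0.76247666, -0.64670074]])}
```

View pics/top0.png

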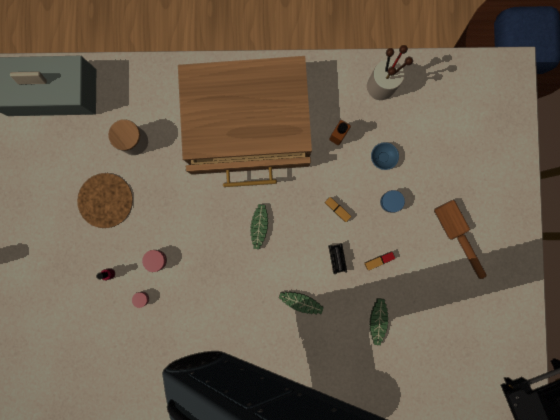

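View pics/side0.png

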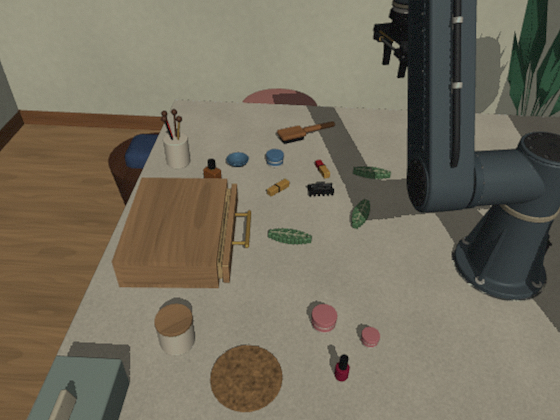

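Top view: leaf candidates are at (260,226), (300,301) and (379,321). The robot's left is image left, so it is (260,226). Pink tubs are at (154,261), large, and (140,299), small, so it is (154,261). For blue, the tub is at (392,201) and the ring dish at (385,155). The gold lipstick is at (338,209), the red lipstick at (380,261), the clip at (338,258) and the mat at (105,200).

```bash
cat > h.py <<'E'
from workcell import bot
import cv2, numpy as np
def ray(c,u,v,z):
    K=c["camera_matrix"];d=c["orientation"]@np.array([(u-K[0,2])/K[0,0],(v-K[1,2])/K[1,1],1.])
    return c["eye"]+d*(z-c["eye"][2])/d[2]
def pix(c,P):
    p=c["orientation"].T@(np.asarray(P)-c["eye"]);K=c["camera_matrix"];return K[0,0]*p[0]/p[2]+K[0,2],K[1,1]*p[1]/p[2]+K[1,2]
RNG={"green":((35,50,20),(90,255,200)),"pink":((165,70,90),(179,200,255)),"pinkr":((172,120,60),(179,255,255)),"blue":((95,80,40),(115,255,255)),
"gold":((14,110,90),(26,255,255)),"black":((0,0,0),(179,255,32)),"red":((0,180,80),(8,255,255)),"cork":((8,90,50),(17,255,200))}
def blobs(img,c,name,z,amin=60,amax=6000):
    m=cv2.inRange(cv2.cvtColor(img,cv2.COLOR_BGR2HSV),*RNG[name]); m=cv2.morphologyEx(m,cv2.MORPH_CLOSE,np.ones((5,5)))
    for k in cv2.findContours(m,cv2.RETR_EXTERNAL,cv2.CHAIN_APPROX_NONE)[0]:
        a=cv2.contourArea(k)
        if not amin<a<amax: continue
        W=np.array([ray(c,*q[0],z)[:2] for q in k],np.float32)
        (x,y),(w,h),an=cv2.minAreaRect(W)
        if w<h: an+=90
        M=k.reshape(-1,2).mean(0)
        print(name,"px",M.round(),"xy",round(x,4),round(y,4),"LxW mm",round(max(w,h)*1e3),round(min(w,h)*1e3),"long-axis deg",round((an+90)%180-90,1))
def go(x,y,z,ang,s=None):
    """tool shift (cm) and roll to put TCP at x,y,z with tool x axis at world angle ang (deg, mod 180)"""
    s=s or bot.observe();R=np.array(s["ee_rot"]);d=R.T@(np.array([x,y,z])-s["eef_pos"])*100
    cur=np.degrees(np.arctan2(R[1,0],R[0,0]));r=(cur-ang+90)%180-90
    print("shift",d.round(2),"roll",round(r,1),"j6",round(float(s["joint_positions"][5]),2),"cur",round(cur,1))
def st():
    s=bot.observe();print("t",round(s["time_s"],2),"pos",np.round(s["eef_pos"],4),"w",round(s["width"],3),"gf",round(s["grasp_force"],1),"F",np.round(s["wrist_force"],1))
E
python3 - <<'E'
from h import *
c=bot.calibration("top");p=cv2.imread("pics/top0.png");d=np.load("pics/top0.npy")
for n,z in(("green",.012),("pink",.036),("blue",.036),("gold",.02),("black",.03),("red",.02),("cork",.004)): blobs(p,c,n,z)
for q in((180,66),(304,58),(310,155),(183,160)):print("roof",q,ray(c,*q,.085).round(3))
for q in((188,170),(309,162)):print("front",q,ray(c,*q,.08).round(3))
for q in((225,186),(276,182)):print("bar",q,ray(c,*q,.052).round(3))
crop=p[130:330,50:420];cv2.imwrite("pics/crop0.png",cv2.resize(crop,None,fx=2.15,fy=2.15,interpolation=cv2.INTER_CUBIC))
E
```

```text
green px [379. 322.] xy 0.2755 -0.3425 LxW mm 108 41 long-axis deg -1.1
green px [300. 303.] xy 0.3213 -0.155 LxW mm 110 41 long-axis deg 63.6
green px [259. 226.] xy 0.5072 -0.0532 LxW mm 109 41 long-axis deg -6.4
blue px [393. 201.] xy 0.5656 -0.3745 LxW mm 53 48 long-axis deg 89.7
blue px [385. 156.] xy 0.6758 -0.3597 LxW mm 63 61 long-axis deg 89.5
blue px [531.  33.] xy 0.9705 -0.7099 LxW mm 150 132 long-axis deg 89.3
gold px [373. 263.] xy 0.4155 -0.3309 LxW mm 40 19 long-axis deg -66.3
gold px [337. 209.] xy 0.5481 -0.246 LxW mm 71 21 long-axis deg 46.3
gold px [104. 200.] xy 0.5734 0.3282 LxW mm 134 132 long-axis deg 0.8
gold px [123. 134.] xy 0.7368 0.2833 LxW mm 73 73 long-axis deg 0.8
black px [181. 412.] xy 0.061 0.1338 LxW mm 81 37 long-axis deg 53.5
black px [533. 398.] xy 0.1015 -0.6903 LxW mm 133 94 long-axis deg -89.8
black px [555. 365.] xy 0.1769 -0.748 LxW mm 34 21 long-axis deg -11.7
black px [106. 274.] xy 0.3936 0.3168 LxW mm 39 17 long-axis deg 89.9
black px [337. 258.] xy 0.4292 -0.2434 LxW mm 64 30 long-axis deg 9.6
black px [552. 236.] xy 0.4815 -0.7524 LxW
[... 753 characters left out ...]
] xy 0.5601 -0.7681 LxW mm 142 44 long-axis deg -2.2
cork px [104. 200.] xy 0.5735 0.3349 LxW mm 138 137 long-axis deg -44.7
cork px [339. 132.] xy 0.7414 -0.2547 LxW mm 61 32 long-axis deg -32.3
cork px [123. 135.] xy 0.74 0.29 LxW mm 77 77 long-axis deg 45.3
cork px [549. 130.] xy 0.7442 -0.7714 LxW mm 205 51 long-axis deg -2.3
cork px [398.  66.] xy 0.9097 -0.4045 LxW mm 76 17 long-axis deg -54.6
roof (180, 66) [0.883 0.127 0.085]
roof (304, 58) [ 0.898 -0.164  0.085]
roof (310, 155) [ 0.669 -0.176  0.085]
roof (183, 160) [0.66  0.118 0.085]
front (188, 170) [0.637 0.108 0.08 ]
front (309, 162) [ 0.654 -0.174  0.08 ]
bar (225, 186) [0.602 0.025 0.052]
bar (276, 182) [ 0.611 -0.097  0.052]
```

View pics/crop0.png

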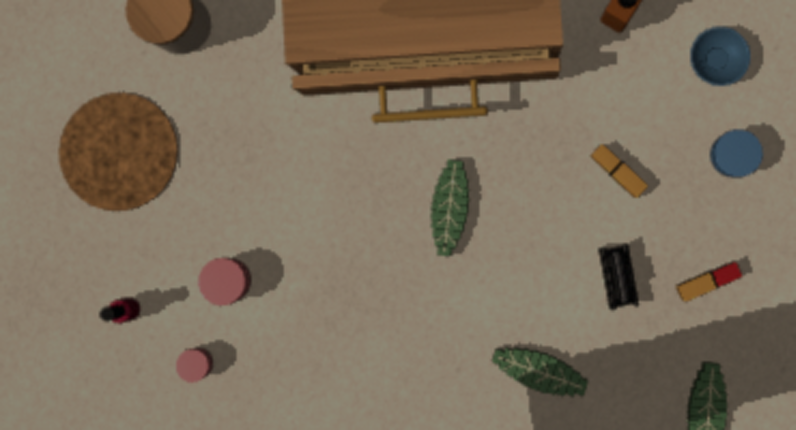

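Crop: the leftmost leaf is clear at crop (450,207), long axis almost along x. It isn't occluded and nothing else is close. The drawer looks a few cm ajar at most, and the pink tub (223,281) is clearly the larger one.

```bash
python3 - <<'E'
from h import *
go(.507,-.0535,.08,-6.4)
E
```

```text
shift [ 45.48 -39.41  14.26] roll 27.2 j6 -0.18 cur 20.8
```

Emit:
{"name": "drive_tool", "arguments": {
  "travel": [
    [3.4,-3,0.5],
    [6.8,-6,1],
    [10.2,-9,1.5],
    [13.6,-12,2],
    [17,-15,2.5],
    [20.4,-18,3],
    [23.8,-21,3.5],
    [27.2,-24,4]
  ],
  "roll": [3,6,9,12,15,18,22,27],
  "hand": [0,0,0,0,0,0.1,0.2,0.3]
}}

```text
time_s: 0.9
eef_pos: [0.3913, -0.2616, 0.1822]
ee_rot: [[0.994, -0.112, -0.0], [-0.112, -0.994, 0.0], [-0.0, -0.0, -1.0]]
wrist_force: [0.7, -0.3, 0.1]
width: 0.81
grasp_force: 0.0
```

Emit:
{"name": "drive_tool", "arguments": {
  "travel": [
    [1.7,-4.2,1],
    [3.4,-8.4,3],
    [5.1,-12.6,5],
    [6.8,-16.8,7],
    [8.5,-20,9],
    [9.2,-22,11],
    [9.2,-22,13],
    [9.2,-22,13]
  ],
  "roll": [0,0,0,0,0,0,0,0],
  "hand": [0.3,0.3,0.3,0.3,0.3,0.3,0.3,0.3]
}}

```text
time_s: 1.7
eef_pos: [0.5045, -0.0531, 0.0502]
ee_rot: [[0.994, -0.106, -0.006], [-0.106, -0.994, 0.002], [-0.006, -0.001, -1.0]]
wrist_force: [-0.9, -0.2, -0.3]
width: 0.698
grasp_force: 0.0
```

```bash
python3 - <<'E'
from h import *
st();go(.507,-.0535,.003,-6.4)
p,_=bot.grab_frame("side");cv2.imwrite("pics/s1.png",p)
c=bot.calibration("side");blobs(p,c,"green",.012)
E
```

```text
t 1.7 pos [ 0.5045 -0.0531  0.0502] w 0.698 gf 0.0 F [-0.9 -0.2 -0.3]
shift [0.28 0.02 4.72] roll 0.3 j6 1.35 cur -6.1
green px [478. 264.] xy 0.0557 0.0126 LxW mm 52 26 long-axis deg 46.6
green px [290. 236.] xy 0.509 -0.052 LxW mm 108 54 long-axis deg 4.4
green px [474. 244.] xy 0.0373 -0.0585 LxW mm 136 60 long-axis deg 47.6
green px [360. 214.] xy 0.3249 -0.1521 LxW mm 123 42 long-axis deg 73.5
green px [296. 190.] xy 0.4995 -0.2411 LxW mm 104 48 long-axis deg 70.6
green px [371. 172.] xy 0.278 -0.3379 LxW mm 111 54 long-axis deg 4.7
green px [358.  71.] xy 0.2695 -1.0418 LxW mm 188 47 long-axis deg 74.0
green px [336.  46.] xy 0.3641 -1.2947 LxW mm 190 80 long-axis deg -82.1
green px [540.  62.] xy -0.5676 -1.4061 LxW mm 1412 195 long-axis deg 69.3
green px [356.  11.] xy 0.2337 -1.7715 LxW mm 302 155 long-axis deg -80.1
```

Emit:
{"name": "drive_tool", "arguments": {
  "travel": [
    [0.2,0,2],
    [0.2,0,4],
    [0.2,0,4.5],
    [0.2,0,4.5],
    [0.2,0,4.5],
    [0.2,0,4.5],
    [0.2,0,4.5],
    [0.2,0,4.5]
  ],
  "roll": [0,0,0,0,0,0,0,0],
  "hand": [0.3,0.3,0.3,0.4,0.48,0.5,0.5,0.5]
}}

```text
time_s: 2.55
eef_pos: [0.5086, -0.0548, 0.0082]
ee_rot: [[0.994, -0.109, 0.001], [-0.109, -0.994, -0.0], [0.001, 0.0, -1.0]]
wrist_force: [0.5, 0.6, 1.4]
width: 0.505
grasp_force: 0.5
```

Emit:
{"name": "drive_tool", "arguments": {
  "travel": [
    [0,0,0],
    [0,0,0],
    [0,0,0],
    [0,0,0],
    [0,0,0],
    [0,0,0],
    [0,0,0],
    [0,0,0]
  ],
  "roll": [0,0,0,0,0,0,0,0],
  "hand": [0.504,0.508,0.512,0.516,0.52,0.52,0.52,0.52]
}}

```text
time_s: 3.35
eef_pos: [0.5081, -0.0548, 0.0075]
ee_rot: [[0.994, -0.108, -0.0], [-0.108, -0.994, 0.0], [-0.0, -0.0, -1.0]]
wrist_force: [0.1, 0.5, 0.1]
width: 0.475
grasp_force: 0.5
```

Emit:
{"name": "drive_tool", "arguments": {
  "travel": [
    [0,0,0.3],
    [0,0,0.3],
    [0,0,0.3],
    [0,0,0.3],
    [0,0,0.3],
    [0,0,0.3],
    [0,0,0.3],
    [0,0,0.3]
  ],
  "roll": [0,0,0,0,0,0,0,0],
  "hand": [0.52,0.522,0.524,0.526,0.528,0.53,0.53,0.53]
}}

```text
time_s: 4.15
eef_pos: [0.5082, -0.0549, 0.0046]
ee_rot: [[0.994, -0.108, -0.0], [-0.108, -0.994, -0.0], [-0.0, 0.0, -1.0]]
wrist_force: [0.1, 0.1, -0.8]
width: 0.47
grasp_force: 2.8
```

```bash
python3 - <<'E'
from h import *
st();p,_=bot.grab_frame("side");st()
E
```

```text
t 4.15 pos [ 0.5082 -0.0549  0.0046] w 0.47 gf 2.8 F [ 0.1  0.1 -0.8]
t 4.2 pos [ 0.5082 -0.0549  0.0046] w 0.471 gf 2.9 F [-0.4 -0.  -1.4]
```

Emit:
{"name": "drive_tool", "arguments": {
  "travel": [
    [0,0,0],
    [0,0,0],
    [0,0,0],
    [0,0,0],
    [0,0,0],
    [0,0,0],
    [0,0,0],
    [0,0,0]
  ],
  "roll": [0,0,0,0,0,0,0,0],
  "hand": [0.531,0.532,0.533,0.534,0.534,0.534,0.534,0.534]
}}

```text
time_s: 5.0
eef_pos: [0.5082, -0.0548, 0.0045]
ee_rot: [[0.994, -0.108, -0.0], [-0.108, -0.994, 0.0], [-0.0, -0.0, -1.0]]
wrist_force: [-0.1, 0.0, -0.7]
width: 0.469
grasp_force: 12.9
```

Emit:
{"name": "drive_tool", "arguments": {
  "travel": [
    [0,0,0],
    [0,0,0],
    [0,0,0],
    [0,0,0],
    [0,0,0],
    [0,0,0],
    [0,0,0],
    [0,0,0]
  ],
  "roll": [0,0,0,0,0,0,0,0],
  "hand": [0.5315,0.5315,0.5315,0.5315,0.5315,0.5315,0.5315,0.5315]
}}

```text
time_s: 5.8
eef_pos: [0.5082, -0.0548, 0.0045]
ee_rot: [[0.994, -0.108, 0.0], [-0.108, -0.994, 0.0], [0.0, -0.0, -1.0]]
wrist_force: [0.2, 0.7, -0.8]
width: 0.47
grasp_force: 6.6
```

Emit:
{"name": "drive_tool", "arguments": {
  "travel": [
    [0,0,-0.5],
    [0,0,-1],
    [0,0,-2],
    [0,0,-3],
    [0,0,-4],
    [0,0,-5],
    [0,0,-5],
    [0,0,-5]
  ],
  "roll": [0,0,0,0,0,0,0,0],
  "hand": [0.5315,0.5315,0.5315,0.5315,0.5315,0.5315,0.5315,0.5315]
}}

```text
time_s: 6.6
eef_pos: [0.5084, -0.0549, 0.055]
ee_rot: [[0.994, -0.108, 0.001], [-0.108, -0.994, -0.0], [0.001, 0.0, -1.0]]
wrist_force: [0.1, -0.2, -1.5]
width: 0.473
grasp_force: 6.6
```

```bash
python3 - <<'E'
from h import *
st();go(.5735,.335,.055,-6.4)
E
```

```text
t 6.6 pos [ 0.5084 -0.0549  0.055 ] w 0.473 gf 6.6 F [ 0.1 -0.2 -1.5]
shift [  2.25 -39.47  -0.  ] roll 0.2 j6 1.35 cur -6.2
```

Emit:
{"name": "drive_tool", "arguments": {
  "travel": [
    [0.1,-1,0],
    [0.3,-3.5,0],
    [0.5,-7,0],
    [0.7,-10.5,0],
    [0.9,-14,0],
    [1.0,-17.5,0],
    [1.1,-19.5,0],
    [1.1,-20,0]
  ],
  "roll": [0,0,0,0,0,0,0,0],
  "hand": [0.5315,0.5315,0.5315,0.5315,0.5315,0.5315,0.5315,0.5315]
}}

```text
time_s: 7.4
eef_pos: [0.5404, 0.1456, 0.0539]
ee_rot: [[0.995, -0.105, -0.001], [-0.105, -0.995, 0.0], [-0.001, -0.0, -1.0]]
wrist_force: [0.4, 0.2, -1.8]
width: 0.473
grasp_force: 6.6
```

Emit:
{"name": "drive_tool", "arguments": {
  "travel": [
    [0.1,-1,0],
    [0.3,-3.5,0],
    [0.5,-7,0],
    [0.7,-10.5,0],
    [0.9,-14,0],
    [1.1,-17.5,0],
    [1.2,-19,0],
    [1.2,-19.5,0]
  ],
  "roll": [0,0,0,0,0,0,0,0],
  "hand": [0.5315,0.5315,0.5315,0.5315,0.5315,0.5315,0.5315,0.5315]
}}

```text
time_s: 8.2
eef_pos: [0.5739, 0.3361, 0.0541]
ee_rot: [[0.994, -0.107, -0.0], [-0.107, -0.994, -0.0], [-0.0, 0.0, -1.0]]
wrist_force: [0.7, -0.8, -0.9]
width: 0.467
grasp_force: 6.6
```

```bash
python3 - <<'E'
from h import *
st();go(.5735,.335,.0085,-6.4)
p,_=bot.grab_frame("top");c=bot.calibration("top");blobs(p,c,"green",.065)
p,_=bot.grab_frame("side");cv2.imwrite("pics/s2.png",p)
E
```

```text
t 8.2 pos [0.5739 0.3361 0.0541] w 0.467 gf 6.6 F [ 0.7 -0.8 -0.9]
shift [-0.02  0.11  4.56] roll 0.2 j6 2.04 cur -6.2
green px [379. 322.] xy 0.2861 -0.3309 LxW mm 102 39 long-axis deg -1.1
green px [300. 303.] xy 0.3291 -0.1525 LxW mm 104 39 long-axis deg 71.6
```

View pics/s2.png

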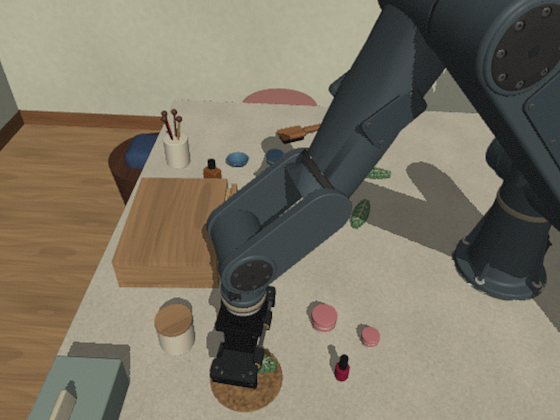

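The side view shows the leaf in the gripper over the mat at (262,365). Lowering it and letting go.

Emit:
{"name": "drive_tool", "arguments": {
  "travel": [
    [0,0.1,1.5],
    [0,0.1,3],
    [0,0.1,3.8],
    [0,0.1,4.2],
    [0,0.1,4.4],
    [0,0.1,4.5],
    [0,0.1,4.55],
    [0,0.1,4.55]
  ],
  "roll": [0,0,0,0,0,0,0,0],
  "hand": [0.5315,0.5315,0.5315,0.5315,0.5315,0.5315,0.5315,0.5315]
}}

```text
time_s: 9.1
eef_pos: [0.574, 0.3345, 0.0095]
ee_rot: [[0.994, -0.108, 0.001], [-0.108, -0.994, 0.0], [0.001, -0.0, -1.0]]
wrist_force: [0.3, 0.4, -0.3]
width: 0.473
grasp_force: 6.6
```

Emit:
{"name": "drive_tool", "arguments": {
  "travel": [
    [0,0,0],
    [0,0,0],
    [0,0,0],
    [0,0,0],
    [0,0,-1],
    [0,0,-4],
    [0,0,-8],
    [0,0,-12]
  ],
  "roll": [0,0,0,0,0,0,0,0],
  "hand": [0.525,0.515,0.48,0.45,0.4,0.4,0.4,0.4]
}}

```text
time_s: 9.9
eef_pos: [0.5734, 0.3342, 0.1305]
ee_rot: [[0.994, -0.108, -0.001], [-0.108, -0.994, -0.0], [-0.001, 0.0, -1.0]]
wrist_force: [0.6, -0.0, -0.5]
width: 0.595
grasp_force: 0.0
```

Emit:
{"name": "drive_tool", "arguments": {
  "travel": [
    [0,5,-2],
    [0,10,-2],
    [0,15,-2],
    [0,20,-2],
    [0,25,-2],
    [0,30,-2],
    [0,32,-2],
    [0,32,-2]
  ],
  "roll": [0,0,0,0,0,0,0,0],
  "hand": [0.4,0.5,0.6,0.65,0.65,0.65,0.65,0.65]
}}

```text
time_s: 10.7
eef_pos: [0.5393, 0.0129, 0.15]
ee_rot: [[0.994, -0.113, 0.001], [-0.113, -0.994, -0.001], [0.001, 0.001, -1.0]]
wrist_force: [-0.1, 0.7, 0.4]
width: 0.35
grasp_force: 0.0
```

```bash
python3 - <<'E'
from h import *
st();p,_=bot.grab_frame("side");c=bot.calibration("side");cv2.imwrite("pics/s3.png",p);blobs(p,c,"green",.014)
p,_=bot.grab_frame("top");c=bot.calibration("top");cv2.imwrite("pics/t3.png",p);blobs(p,c,"green",.014)
E
```

```text
t 10.7 pos [0.5393 0.0129 0.15  ] w 0.35 gf 0.0 F [-0.1  0.7  0.4]
green px [247. 373.] xy 0.5749 0.3341 LxW mm 112 48 long-axis deg -8.2
green px [484. 241.] xy 0.0155 -0.0861 LxW mm 311 71 long-axis deg 59.8
green px [360. 214.] xy 0.3248 -0.1498 LxW mm 122 42 long-axis deg 69.5
green px [269. 203.] xy 0.5721 -0.1715 LxW mm 79 46 long-axis deg -26.0
green px [371. 172.] xy 0.2786 -0.3361 LxW mm 109 57 long-axis deg -4.2
green px [275. 165.] xy 0.5756 -0.3299 LxW mm 169 78 long-axis deg 66.0
green px [386.   7.] xy 0.068 -1.8182 LxW mm 237 54 long-axis deg 89.9
green px [379. 322.] xy 0.2759 -0.3421 LxW mm 108 41 long-axis deg -1.1
green px [301. 303.] xy 0.3216 -0.1548 LxW mm 110 42 long-axis deg 68.3
green px [103. 200.] xy 0.5726 0.3351 LxW mm 109 44 long-axis deg -8.5
```

```bash
python3 - <<'E'
from h import *
c=bot.calibration("top");p=cv2.imread("pics/top0.png")
h=cv2.cvtColor(p,cv2.COLOR_BGR2HSV)[176:192,215:285]
m=cv2.inRange(h,(12,110,70),(32,255,255));print((m>0).astype(int).sum(1))
v,u=np.nonzero(m);u=u+215;v=v+176
W=np.array([ray(c,a,b,.0525)[:2] for a,b in zip(u,v)],np.float32);W=W[W[:,0]<.6165]
(x,y),(w,hh),an=cv2.minAreaRect(W);print(x,y,w,hh,an)
f=np.polyfit(W[:,1],W[:,0],1);print("yaw",np.degrees(np.arctan(-f[0])),"x at mid",np.polyval(f,(W[:,1].min()+W[:,1].max())/2),W[:,1].min(),W[:,1].max())
yaw=4;go(.606,-.036,.12,90+yaw)
E
```

```text
[ 6  6  6 10 21 36 49 52 41 26 10  0  0  0  0  0]
0.6093959808349609 -0.033432088792324066 0.012430932372808456 0.12671132385730743 1.4188587665557861
yaw 3.0951330310747056 x at mid 0.6097437071242816 -0.0966459 0.029834539
shift [7.2  4.43 2.97] roll 79.7 j6 1.5 cur -6.3
```

Emit:
{"name": "drive_tool", "arguments": {
  "travel": [
    [2,1,0],
    [4,2,0],
    [6,3,0],
    [7.35,3.9,0],
    [7.35,3.9,0],
    [7.35,3.9,0],
    [7.35,3.9,0],
    [7.35,3.9,0]
  ],
  "roll": [-8,-16,-24,-32,-40,-48,-56,-64],
  "hand": [0.67,0.67,0.67,0.67,0.67,0.67,0.67,0.67]
}}

```text
time_s: 11.6
eef_pos: [0.6081, -0.0282, 0.1492]
ee_rot: [[0.526, 0.851, 0.0], [0.851, -0.526, 0.0], [0.0, -0.0, -1.0]]
wrist_force: [0.5, -0.5, 0.8]
width: 0.33
grasp_force: 0.0
```

Emit:
{"name": "drive_tool", "arguments": {
  "travel": [
    [0,0,0],
    [0,0,1],
    [0,0,2],
    [0,0,3],
    [0,0,4],
    [0,0,4],
    [0,0,4],
    [0,0,4]
  ],
  "roll": [-8,-16,-24,-32,-35.6,-35.6,-35.6,-35.6],
  "hand": [0.67,0.67,0.67,0.67,0.67,0.67,0.67,0.67]
}}

```text
time_s: 12.4
eef_pos: [0.6085, -0.0297, 0.1097]
ee_rot: [[-0.059, 0.998, 0.001], [0.998, 0.059, -0.0], [-0.0, 0.001, -1.0]]
wrist_force: [-0.4, -0.1, 0.2]
width: 0.329
grasp_force: 0.0
```

```bash
python3 - <<'E'
from h import *
st();go(.6085,-.0345,.028,93.3)
p,_=bot.grab_frame("top");q,_=bot.grab_frame("side")
a=cv2.resize(p[130:220,180:320],(600,386));b=cv2.resize(q[130:310,180:300],(386*120//180,386));cv2.imwrite("pics/c4.png",np.hstack([a[:, :540],b]))
E
```

```text
t 12.4 pos [ 0.6085 -0.0297  0.1097] w 0.329 gf 0.0 F [-0.4 -0.1  0.2]
shift [-0.48 -0.04  8.17] roll 0.1 j6 -0.29 cur 93.4
```

View pics/c4.png

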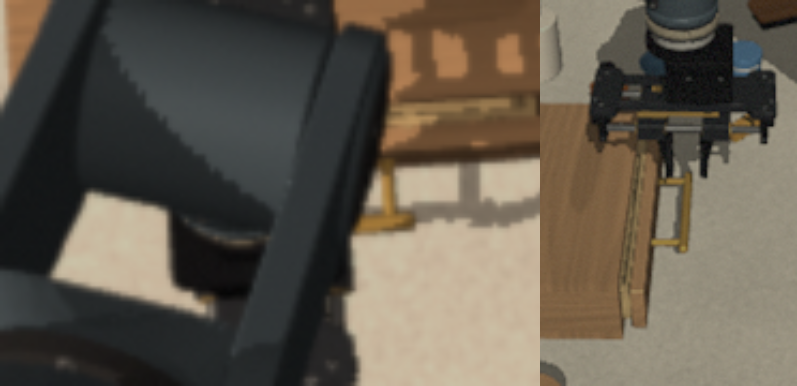

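The crop shows the fingers above the bar at crop (685,170). One finger is on each side in x.

Emit:
{"name": "drive_tool", "arguments": {
  "travel": [
    [-0.4,0,1.5],
    [-0.4,0,3],
    [-0.4,0,4.5],
    [-0.4,0,5.5],
    [-0.4,0,6.2],
    [-0.4,0,6.2],
    [-0.4,0,6.2],
    [-0.4,0,6.2]
  ],
  "roll": [0,0,0,0,0,0,0,0],
  "hand": [0.67,0.67,0.67,0.67,0.67,0.67,0.67,0.67]
}}

```text
time_s: 13.3
eef_pos: [0.6087, -0.0346, 0.0476]
ee_rot: [[-0.059, 0.998, 0.001], [0.998, 0.059, -0.0], [-0.0, 0.001, -1.0]]
wrist_force: [0.0, 1.3, -0.1]
width: 0.33
grasp_force: 0.0
```

Emit:
{"name": "drive_tool", "arguments": {
  "travel": [
    [0,0,0.8],
    [0,0,1.5],
    [0,0,1.8],
    [0,0,1.8],
    [0,0,1.8],
    [0,0,1.8],
    [0,0,1.8],
    [0,0,1.8]
  ],
  "roll": [0,0,0,0,0,0,0,0],
  "hand": [0.67,0.67,0.67,0.75,0.8,0.85,0.88,0.9]
}}

```text
time_s: 14.1
eef_pos: [0.6087, -0.0346, 0.0293]
ee_rot: [[-0.059, 0.998, 0.001], [0.998, 0.059, -0.0], [-0.0, 0.001, -1.0]]
wrist_force: [0.1, 0.4, -0.7]
width: 0.116
grasp_force: 13.8
```

Emit:
{"name": "drive_tool", "arguments": {
  "travel": [
    [0,0,0],
    [0,0,0],
    [0,0,0],
    [0,0,0],
    [0,0,0],
    [0,0,0],
    [0,0,0],
    [0,0,0]
  ],
  "roll": [0,0,0,0,0,0,0,0],
  "hand": [0.9,0.9,0.9,0.9,0.9,0.9,0.9,0.9]
}}

```text
time_s: 14.9
eef_pos: [0.6084, -0.0346, 0.0293]
ee_rot: [[-0.059, 0.998, 0.001], [0.998, 0.059, -0.0], [-0.0, 0.001, -1.0]]
wrist_force: [0.4, -0.0, 2.5]
width: 0.11
grasp_force: 30.0
```

Emit:
{"name": "drive_tool", "arguments": {
  "travel": [
    [0,-0.5,0],
    [0,-2,0],
    [0,-4,0],
    [0,-6,0],
    [0,-8,0],
    [0,-10,0],
    [0,-11,0],
    [0,-11,0]
  ],
  "roll": [0,0,0,0,0,0,0,0],
  "hand": [0.9,0.9,0.9,0.9,0.9,0.9,0.9,0.9]
}}

```text
time_s: 15.7
eef_pos: [0.4962, -0.0413, 0.0292]
ee_rot: [[-0.059, 0.998, -0.003], [0.998, 0.059, 0.0], [0.0, -0.003, -1.0]]
wrist_force: [-0.1, -2.9, 4.4]
width: 0.114
grasp_force: 30.0
```

Emit:
{"name": "drive_tool", "arguments": {
  "travel": [
    [0,-1,0],
    [0,-2,0],
    [0,-3,0],
    [0,-3.6,0],
    [0,-4.2,0],
    [0,-4.6,0],
    [0,-4.7,0],
    [0,-4.7,0]
  ],
  "roll": [0,0,0,0,0,0,0,0],
  "hand": [0.9,0.9,0.9,0.9,0.9,0.9,0.9,0.9]
}}

```text
time_s: 16.5
eef_pos: [0.4571, -0.0439, 0.0293]
ee_rot: [[-0.056, 0.998, 0.012], [0.998, 0.056, -0.002], [-0.002, 0.012, -1.0]]
wrist_force: [13.0, 8.9, -2.4]
width: 0.117
grasp_force: 30.0
```

Emit:
{"name": "drive_tool", "arguments": {
  "travel": [
    [0,0.5,0],
    [0,0.6,0],
    [0,0.6,0],
    [0,0.6,0],
    [0,0.6,0],
    [0,0.6,-2],
    [0,0.6,-6],
    [0,0.6,-10]
  ],
  "roll": [0,0,0,0,0,0,0,0],
  "hand": [0.9,0.85,0.75,0.67,0.67,0.67,0.6,0.5]
}}

```text
time_s: 17.3
eef_pos: [0.4558, -0.0429, 0.1292]
ee_rot: [[-0.059, 0.998, -0.004], [0.998, 0.059, 0.002], [0.002, -0.004, -1.0]]
wrist_force: [0.1, -0.4, 0.5]
width: 0.417
grasp_force: 0.0
```

Emit:
{"name": "drive_tool", "arguments": {
  "travel": [
    [-5,-1,-2],
    [-10,-2,-3],
    [-15,-3,-3],
    [-20,-3,-3],
    [-25,-3,-3],
    [-30,-3,-3],
    [-33,-3,-3],
    [-33,-3,-3]
  ],
  "roll": [0,0,0,0,0,0,0,0],
  "hand": [0.3,0.2,0.2,0.2,0.2,0.2,0.2,0.2]
}}

```text
time_s: 18.1
eef_pos: [0.4471, -0.3805, 0.1588]
ee_rot: [[-0.054, 0.999, 0.002], [0.999, 0.054, -0.004], [-0.004, 0.002, -1.0]]
wrist_force: [-0.8, 0.0, 1.1]
width: 0.798
grasp_force: 0.0
```

```bash
python3 - <<'E'
from h import *
st()
p,d=bot.grab_frame("top");q,_=bot.grab_frame("side");cv2.imwrite("pics/t5.png",p);cv2.imwrite("pics/s5.png",q)
c=bot.calibration("top")
for n,z in(("green",.014),("pink",.036),("blue",.036),("gold",.02),("black",.03),("red",.02)): blobs(p,c,n,z)
E
```

```text
t 18.1 pos [ 0.4471 -0.3805  0.1588] w 0.798 gf 0.0 F [-0.8  0.   1.1]
green px [377. 321.] xy 0.276 -0.3401 LxW mm 109 38 long-axis deg -4.6
green px [300. 303.] xy 0.3216 -0.1548 LxW mm 110 42 long-axis deg 68.3
green px [103. 200.] xy 0.5726 0.3351 LxW mm 109 44 long-axis deg -6.2
blue px [393. 201.] xy 0.5656 -0.3745 LxW mm 53 48 long-axis deg 89.7
blue px [385. 156.] xy 0.6754 -0.3595 LxW mm 62 61 long-axis deg -27.2
blue px [531.  33.] xy 0.9712 -0.7092 LxW mm 154 138 long-axis deg 88.1
gold px [374. 263.] xy 0.4159 -0.331 LxW mm 41 20 long-axis deg -67.1
gold px [337. 209.] xy 0.5482 -0.2461 LxW mm 71 22 long-axis deg 46.9
gold px [104. 200.] xy 0.5734 0.3282 LxW mm 134 132 long-axis deg 0.8
gold px [123. 134.] xy 0.7367 0.2833 LxW mm 73 73 long-axis deg 0.8
black px [338. 258.] xy 0.4288 -0.2434 LxW mm 63 30 long-axis deg 9.6
black px [548.  77.] xy 0.8641 -0.7591 LxW mm 91 53 long-axis deg -2.2
```

View pics/t5.png

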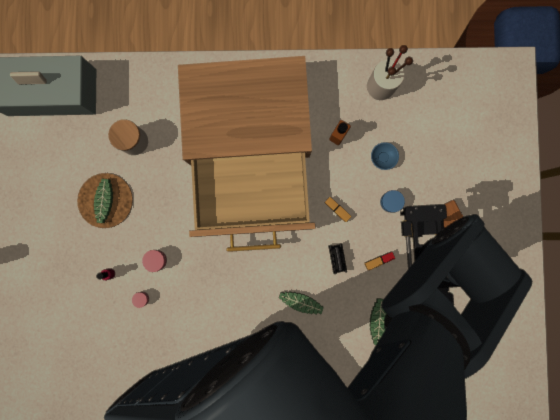

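The top view shows the drawer open, with the inside from (198,157) to (304,226). The leaf lies centred on the mat at (103,200), and all five items are still out and unmoved. Red lipstick first.

```bash
cat >> h.py <<'E'
RNG["pink"]=((165,60,60),(179,255,255));RNG["lip"]=((0,110,80),(26,255,255))
DC=np.array([.612,-.035]);YAW=3.3
def dr(x,y):
    a=np.radians(YAW);return DC+np.array([x*np.cos(a)-y*np.sin(a),x*np.sin(a)+y*np.cos(a)])
E
python3 - <<'E'
from h import *
c=bot.calibration("top");p=cv2.imread("pics/t5.png")
for n,z in(("pink",.036),("lip",.02)): blobs(p,c,n,z,amax=900)
for q in((199,190),(305,185),(200,158),(302,152),(201,226),(306,220)):print(q,ray(c,*q,.063).round(3))
for t in((-.0975,.129),(-.0975,-.129),(.05,.129),(.05,-.129)):print(t,np.round(pix(c,[*dr(*t),.063]),1))
print(np.round([dr(-.055,-.085),dr(-.055,0),dr(-.055,.085),dr(.022,-.065),dr(.022,.065)],4))
go(.4222,-.3457,.05,113.5)
E
```

```text
lip px [380. 261.] xy 0.4225 -0.3462 LxW mm 74 21 long-axis deg -67.1
lip px [451. 214.] xy 0.5363 -0.5219 LxW mm 65 35 long-axis deg -4.8
lip px [338. 209.] xy 0.5482 -0.2461 LxW mm 71 22 long-axis deg 46.9
lip px [337. 132.] xy 0.7377 -0.2519 LxW mm 58 29 long-axis deg -31.2
lip px [123. 134.] xy 0.7367 0.2833 LxW mm 74 73 long-axis deg 0.8
(199, 190) [0.592 0.085 0.063]
(305, 185) [ 0.602 -0.165  0.063]
(200, 158) [0.668 0.083 0.063]
(302, 152) [ 0.681 -0.158  0.063]
(201, 226) [0.507 0.08  0.063]
(306, 220) [ 0.52  -0.167  0.063]
(-0.0975, 0.129) [197.5 225.9]
(-0.0975, -0.129) [307.2 219.1]
(0.05, 0.129) [194.3 163.8]
(0.05, -0.129) [303.1 156.7]
[[ 0.562  -0.123 ]
 [ 0.5571 -0.0382]
 [ 0.5522  0.0467]
 [ 0.6377 -0.0986]
 [ 0.6302  0.0312]]
shift [ 2.98 -2.18 10.82] roll -20.2 j6 -0.95 cur 93.3
```

Emit:
{"name": "drive_tool", "arguments": {
  "travel": [
    [1,-1,1],
    [2,-2,3],
    [3,-2.2,6],
    [3,-2.2,9],
    [3,-2.2,11],
    [3,-2.2,11],
    [3,-2.2,11],
    [3,-2.2,11]
  ],
  "roll": [-7,-14,-20,-20,-20,-20,-20,-20],
  "hand": [0.4,0.45,0.45,0.45,0.45,0.45,0.45,0.45]
}}

```text
time_s: 19.0
eef_pos: [0.4238, -0.3458, 0.0502]
ee_rot: [[-0.398, 0.918, 0.001], [0.918, 0.398, -0.001], [-0.001, 0.0, -1.0]]
wrist_force: [-0.0, -0.3, -0.1]
width: 0.55
grasp_force: 0.0
```

```bash
python3 - <<'E'
from h import *
st();go(.4224,-.346,.004,113.3)
E
```

```text
t 19.0 pos [ 0.4238 -0.3458  0.0502] w 0.55 gf 0.0 F [-0.  -0.3 -0.1]
shift [ 0.04 -0.14  4.62] roll 0.1 j6 -1.3 cur 113.4
```

Emit:
{"name": "drive_tool", "arguments": {
  "travel": [
    [0,-0.1,2],
    [0,-0.1,4],
    [0,-0.1,4.6],
    [0,-0.1,4.6],
    [0,-0.1,4.6],
    [0,-0.1,4.6],
    [0,-0.1,4.6],
    [0,-0.1,4.6]
  ],
  "roll": [0,0,0,0,0,0,0,0],
  "hand": [0.45,0.45,0.45,0.6,0.7,0.8,0.87,0.87]
}}

```text
time_s: 19.8
eef_pos: [0.4227, -0.3467, 0.0038]
ee_rot: [[-0.397, 0.918, 0.001], [0.918, 0.397, -0.001], [-0.001, 0.0, -1.0]]
wrist_force: [0.1, 0.7, 3.3]
width: 0.223
grasp_force: 30.0
```

Emit:
{"name": "drive_tool", "arguments": {
  "travel": [
    [0,0,0],
    [0,0,-1],
    [0,0,-3],
    [0,0,-5],
    [0,0,-8],
    [0,0,-10],
    [0,0,-11],
    [0,0,-11]
  ],
  "roll": [0,0,0,0,0,5,12,20],
  "hand": [0.87,0.87,0.87,0.87,0.87,0.87,0.87,0.87]
}}

```text
time_s: 20.6
eef_pos: [0.423, -0.3472, 0.1154]
ee_rot: [[-0.054, 0.999, 0.002], [0.999, 0.054, -0.003], [-0.003, 0.002, -1.0]]
wrist_force: [0.4, -0.1, -0.2]
width: 0.227
grasp_force: 30.0
```

```bash
python3 - <<'E'
from h import *
st();go(*dr(-.055,-.085),.115,3.3)
E
```

```text
t 20.6 pos [ 0.423  -0.3472  0.1154] w 0.227 gf 30.0 F [ 0.4 -0.1 -0.2]
shift [21.63 15.08  0.  ] roll 89.8 j6 -0.95 cur 93.1
```

Emit:
{"name": "drive_tool", "arguments": {
  "travel": [
    [2.7,1.9,0],
    [5.4,3.8,0],
    [8.1,5.7,0],
    [10.8,7.6,0],
    [13.5,9.4,0],
    [16.2,11.3,0],
    [19,13.2,0],
    [21.6,15.1,0]
  ],
  "roll": [8,16,24,32,40,48,56,64],
  "hand": [0.87,0.87,0.87,0.87,0.87,0.87,0.87,0.87]
}}

```text
time_s: 21.4
eef_pos: [0.5605, -0.1203, 0.1134]
ee_rot: [[0.874, 0.486, -0.001], [0.486, -0.874, 0.0], [-0.0, -0.0, -1.0]]
wrist_force: [-0.7, -0.5, -0.4]
width: 0.224
grasp_force: 30.0
```

Emit:
{"name": "drive_tool", "arguments": {
  "travel": [
    [0,0,0],
    [0,0,0],
    [0,0,0],
    [0,0,1],
    [0,0,3],
    [0,0,4],
    [0,0,4],
    [0,0,4]
  ],
  "roll": [8,16,24,25.8,25.8,25.8,25.8,25.8],
  "hand": [0.87,0.87,0.87,0.87,0.87,0.87,0.87,0.87]
}}

```text
time_s: 22.2
eef_pos: [0.5602, -0.1218, 0.0732]
ee_rot: [[0.998, 0.063, -0.0], [0.063, -0.998, 0.0], [-0.0, -0.0, -1.0]]
wrist_force: [0.4, 0.4, -0.9]
width: 0.222
grasp_force: 30.0
```

```bash
python3 - <<'E'
from h import *
st();go(*dr(-.055,-.085),.03,3.3)
E
```

```text
t 22.2 pos [ 0.5602 -0.1218  0.0732] w 0.222 gf 30.0 F [ 0.4  0.4 -0.9]
shift [0.17 0.13 4.32] roll 0.3 j6 1.1 cur 3.6
```

Emit:
{"name": "drive_tool", "arguments": {
  "travel": [
    [0.2,0.1,1.5],
    [0.2,0.1,3],
    [0.2,0.1,4],
    [0.2,0.1,4.3],
    [0.2,0.1,4.3],
    [0.2,0.1,4.3],
    [0.2,0.1,4.3],
    [0.2,0.1,4.3]
  ],
  "roll": [0,0,0,0,0,0,0,0],
  "hand": [0.87,0.87,0.87,0.87,0.87,0.75,0.65,0.6]
}}

```text
time_s: 23.0
eef_pos: [0.5628, -0.1228, 0.0307]
ee_rot: [[0.998, 0.063, 0.001], [0.063, -0.998, -0.0], [0.001, 0.001, -1.0]]
wrist_force: [-1.1, -0.6, -0.5]
width: 0.351
grasp_force: 0.0
```

Emit:
{"name": "drive_tool", "arguments": {
  "travel": [
    [0,0,-2],
    [0,0,-5],
    [0,0,-9],
    [-4,3,-9],
    [-7,5.6,-9],
    [-10.5,8.4,-9],
    [-14,11.1,-9],
    [-14,11.1,-8]
  ],
  "roll": [0,0,0,-6,-6,-6,-6,-6],
  "hand": [0.6,0.6,0.6,0.4,0.3,0.3,0.3,0.3]
}}

```text
time_s: 23.8
eef_pos: [0.4273, -0.2457, 0.1112]
ee_rot: [[0.987, 0.161, 0.001], [0.161, -0.987, -0.002], [0.001, 0.003, -1.0]]
wrist_force: [1.0, -0.0, -0.3]
width: 0.682
grasp_force: 0.0
```

```bash
python3 - <<'E'
from h import *
st();go(.429,-.2434,.004,9.6)
p,d=bot.grab_frame("side");c=bot.calibration("side");cv2.imwrite("pics/s6.png",p);P=pix(c,[.429,-.2434,.015]);print(P)
q,_=bot.grab_frame("top");cv2.imwrite("pics/t6.png",q)
a=cv2.resize(p[120:280,170:370],(500,400));cv2.imwrite("pics/c6.png",a)
E
```

```text
t 23.8 pos [ 0.4273 -0.2457  0.1112] w 0.682 gf 0.0 F [ 1.  -0.  -0.3]
shift [ 0.2  -0.22 10.72] roll -0.3 j6 0.66 cur 9.3
(np.float64(320.7720560860527), np.float64(188.88775560644177))
```

View pics/c6.png

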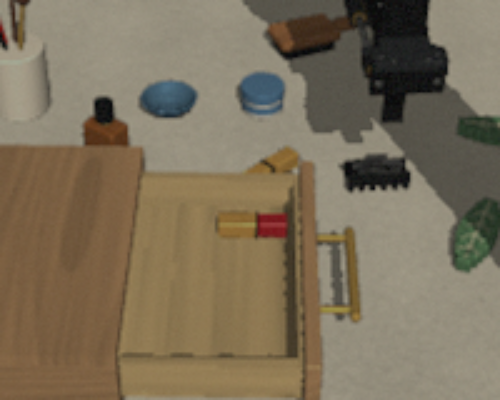

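The crop shows the red lipstick in the drawer at (250,224). The clip at (376,173) is where expected.

Emit:
{"name": "drive_tool", "arguments": {
  "travel": [
    [0.2,-0.2,3],
    [0.2,-0.2,6],
    [0.2,-0.2,9],
    [0.2,-0.2,10.6],
    [0.2,-0.2,10.6],
    [0.2,-0.2,10.6],
    [0.2,-0.2,10.6],
    [0.2,-0.2,10.6]
  ],
  "roll": [0,0,0,0,0,0,0,0],
  "hand": [0.3,0.3,0.3,0.3,0.45,0.55,0.65,0.7]
}}

```text
time_s: 24.7
eef_pos: [0.432, -0.2401, 0.0051]
ee_rot: [[0.986, 0.167, 0.002], [0.167, -0.986, -0.001], [0.001, 0.002, -1.0]]
wrist_force: [-0.3, -0.1, -0.8]
width: 0.42
grasp_force: 0.1
```

Emit:
{"name": "drive_tool", "arguments": {
  "travel": [
    [0,0,0],
    [0,0,0],
    [0,0,-1],
    [0,0,-3],
    [0,0,-6],
    [0,0,-9],
    [0,0,-11],
    [0,0,-11]
  ],
  "roll": [0,0,0,0,0,0,0,0],
  "hand": [0.72,0.72,0.72,0.72,0.72,0.72,0.72,0.72]
}}

```text
time_s: 25.5
eef_pos: [0.4325, -0.2412, 0.1171]
ee_rot: [[0.986, 0.166, 0.005], [0.166, -0.986, -0.004], [0.004, 0.005, -1.0]]
wrist_force: [0.5, -0.7, 0.0]
width: 0.39
grasp_force: 30.0
```

```bash
python3 - <<'E'
from h import *
st();go(*dr(-.055,0),.115,3.3)
E
```

```text
t 25.5 pos [ 0.4325 -0.2412  0.1171] w 0.39 gf 30.0 F [ 0.5 -0.7  0. ]
shift [ 15.67 -17.95   0.18] roll 6.3 j6 0.67 cur 9.6
```

Emit:
{"name": "drive_tool", "arguments": {
  "travel": [
    [2.2,-2.6,0],
    [4.5,-5.2,0],
    [6.7,-7.7,0],
    [9,-10.3,0],
    [11.2,-12.9,0],
    [13.5,-15.4,0],
    [15.7,-18,0],
    [15.7,-18,0]
  ],
  "roll": [2,4,6.3,6.3,6.3,6.3,6.3,6.3],
  "hand": [0.72,0.72,0.72,0.72,0.72,0.72,0.72,0.72]
}}

```text
time_s: 26.3
eef_pos: [0.5571, -0.0331, 0.1133]
ee_rot: [[0.998, 0.062, 0.0], [0.062, -0.998, 0.001], [0.0, -0.001, -1.0]]
wrist_force: [-0.3, -0.9, 0.0]
width: 0.392
grasp_force: 30.0
```

```bash
python3 - <<'E'
from h import *
st();go(*dr(-.055,0),.03,3.3)
E
```

```text
t 26.3 pos [ 0.5571 -0.0331  0.1133] w 0.392 gf 30.0 F [-0.3 -0.9  0. ]
shift [-0.04  0.51  8.33] roll 0.2 j6 1.25 cur 3.5
```

Emit:
{"name": "drive_tool", "arguments": {
  "travel": [
    [0,0.1,2],
    [0,0.3,4],
    [0,0.3,6],
    [0,0.3,7.5],
    [0,0.3,8.2],
    [0,0.3,8.2],
    [0,0.3,8.2],
    [0,0.3,8.2]
  ],
  "roll": [0,0,0,0,0,0,0,0],
  "hand": [0.72,0.72,0.72,0.72,0.72,0.72,0.6,0.5]
}}

```text
time_s: 27.1
eef_pos: [0.5567, -0.0396, 0.0328]
ee_rot: [[0.998, 0.057, 0.001], [0.057, -0.998, -0.0], [0.001, 0.001, -1.0]]
wrist_force: [0.4, -0.7, 0.1]
width: 0.435
grasp_force: 0.0
```

Emit:
{"name": "drive_tool", "arguments": {
  "travel": [
    [0,0,0],
    [0,0,-2],
    [0,0,-5],
    [0,0,-9],
    [0,4,-10],
    [-1,9,-10],
    [-2,14,-10],
    [-2.2,19,-10]
  ],
  "roll": [0,0,0,0,-8,-16,-24,-32],
  "hand": [0.5,0.5,0.5,0.5,0.45,0.45,0.45,0.45]
}}

```text
time_s: 27.9
eef_pos: [0.5443, -0.2256, 0.1331]
ee_rot: [[0.812, 0.583, 0.0], [0.583, -0.812, -0.0], [0.0, 0.0, -1.0]]
wrist_force: [1.2, -0.3, 0.3]
width: 0.547
grasp_force: 0.0
```

```bash
python3 - <<'E'
from h import *
st();go(.5482,-.246,.06,46.5)
c=bot.calibration("top");p,d=bot.grab_frame("top");cv2.imwrite("pics/t7.png",p)
K=c["camera_matrix"]
for u in (215,235,290,305):
  for v in range(222,238,2):
    P=c["eye"]+c["orientation"]@(d[v,u]*np.array([(u-K[0,2])/K[0,0],(v-K[1,2])/K[1,1],1]));print(u,v,P.round(3),end=";")
  print()
blobs(p,c,"lip",.02,amax=900)
E
```

```text
t 27.9 pos [ 0.5443 -0.2256  0.1331] w 0.547 gf 0.0 F [ 1.2 -0.3  0.3]
shift [-0.87  1.89  7.31] roll -10.8 j6 0.37 cur 35.7
215 222 [0.518 0.054 0.02 ];215 224 [0.513 0.053 0.022];215 226 [0.507 0.047 0.06 ];215 228 [0.502 0.047 0.06 ];215 230 [0.497 0.045 0.074];215 232 [0.493 0.046 0.071];215 234 [0.488 0.045 0.076];215 236 [0.483 0.057 0.002];
235 222 [0.517 0.004 0.023];235 224 [0.512 0.004 0.024];235 226 [0.507 0.    0.061];235 228 [ 0.502 -0.001  0.073];235 230 [ 0.497 -0.001  0.075];235 232 [ 0.493 -0.001  0.069];235 234 [0.488 0.007 0.002];235 236 [ 0.483  0.007 -0.   ];
290 222 [ 0.515 -0.129  0.067];290 224 [ 0.511 -0.129  0.072];290 226 [ 0.506 -0.129  0.072];290 228 [ 0.501 -0.129  0.07 ];290 230 [ 0.497 -0.129  0.062];290 232 [ 0.493 -0.13  -0.   ];290 234 [ 0.486 -0.122  0.486];290 236 [ 0.484 -0.121  0.551];
305 222 [ 0.5   -0.139  0.546];305 224 [ 0.498 -0.139  0.548];305 226 [ 0.496 -0.139  0.548];305 228 [ 0.493 -0.139  0.551];305 230 [ 0.491 -0.139  0.551];305 232 [ 0.488 -0.138  0.552];305 234 [ 0.486 -0.138  0.551];305 236 [ 0.484 -0.139  0.538];
lip px [340. 131.] xy 0.7379 -0.2527 LxW mm 59 30 long-axis deg -31.8
lip px [124. 135.] xy 0.7367 0.2822 LxW mm 76 73 long-axis deg 89.5
```

Emit:
{"name": "drive_tool", "arguments": {
  "travel": [
    [-0.5,1,1],
    [-0.9,1.9,3],
    [-0.9,1.9,5],
    [-0.9,1.9,7.3],
    [-0.9,1.9,7.3],
    [-0.9,1.9,7.3],
    [-0.9,1.9,7.3],
    [-0.9,1.9,7.3]
  ],
  "roll": [-5,-10.8,-10.8,-10.8,-10.8,-10.8,-10.8,-10.8],
  "hand": [0.45,0.45,0.45,0.45,0.45,0.45,0.45,0.45]
}}

```text
time_s: 28.75
eef_pos: [0.5497, -0.2457, 0.0605]
ee_rot: [[0.694, 0.72, 0.002], [0.72, -0.694, -0.002], [0.0, 0.003, -1.0]]
wrist_force: [-0.6, 0.4, -0.2]
width: 0.55
grasp_force: 0.0
```

```bash
python3 - <<'E'
from h import *
st();go(.5482,-.246,.008,46.5)
c=bot.calibration("side");p,d=bot.grab_frame("side");cv2.imwrite("pics/s7.png",p)
cv2.imwrite("pics/c7.png",cv2.resize(p[120:280,170:370],(500,400)))
E
```

```text
t 28.75 pos [ 0.5497 -0.2457  0.0605] w 0.55 gf 0.0 F [-0.6  0.4 -0.2]
shift [-0.13 -0.1   5.25] roll -0.4 j6 0.16 cur 46.1
```

View pics/c7.png

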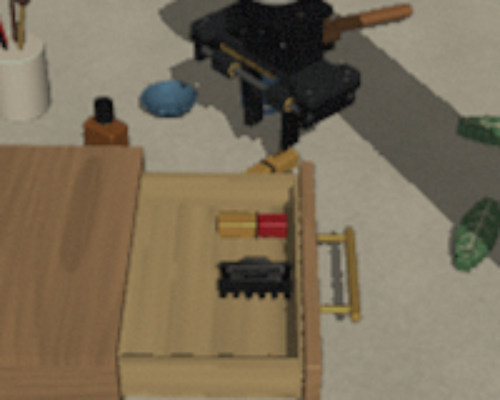

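The clip is in the drawer at (255,278). The fingers straddle the gold lipstick at (275,162).

Emit:
{"name": "drive_tool", "arguments": {
  "travel": [
    [-0.1,-0.1,2],
    [-0.1,-0.1,4],
    [-0.1,-0.1,5.2],
    [-0.1,-0.1,5.2],
    [-0.1,-0.1,5.2],
    [-0.1,-0.1,5.2],
    [-0.1,-0.1,5.2],
    [-0.1,-0.1,5.2]
  ],
  "roll": [0,0,0,0,0,0,0,0],
  "hand": [0.45,0.45,0.45,0.6,0.7,0.8,0.87,0.87]
}}

```text
time_s: 29.6
eef_pos: [0.548, -0.2457, 0.0079]
ee_rot: [[0.694, 0.72, 0.002], [0.72, -0.694, -0.001], [0.0, 0.002, -1.0]]
wrist_force: [-1.0, 0.5, 3.7]
width: 0.232
grasp_force: 30.0
```

Emit:
{"name": "drive_tool", "arguments": {
  "travel": [
    [0,0,0],
    [0,0,-1],
    [0,0,-3],
    [0,0,-6],
    [0,0,-9],
    [0,0,-10],
    [0,0,-10],
    [0,0,-10]
  ],
  "roll": [0,0,0,0,0,8,16,24],
  "hand": [0.87,0.87,0.87,0.87,0.87,0.87,0.87,0.87]
}}

```text
time_s: 30.4
eef_pos: [0.5475, -0.2453, 0.1085]
ee_rot: [[0.929, 0.37, 0.001], [0.37, -0.929, -0.001], [0.001, 0.001, -1.0]]
wrist_force: [0.0, -0.5, -0.4]
width: 0.224
grasp_force: 30.0
```

```bash
python3 - <<'E'
from h import *
st();go(*dr(-.055,.085),.11,3.3)
E
```

```text
t 30.4 pos [ 0.5475 -0.2453  0.1085] w 0.224 gf 30.0 F [ 0.  -0.5 -0.4]
shift [ 11.25 -26.95  -0.18] roll 18.4 j6 0.58 cur 21.7
```

Emit:
{"name": "drive_tool", "arguments": {
  "travel": [
    [1.6,-4,0],
    [3.2,-8,0],
    [4.8,-12,0],
    [6.4,-16,0],
    [8,-20,0],
    [9.8,-24,0],
    [11.2,-27,0],
    [11.2,-27,0]
  ],
  "roll": [4,8,12,16,18.4,18.4,18.4,18.4],
  "hand": [0.87,0.87,0.87,0.87,0.87,0.87,0.87,0.87]
}}

```text
time_s: 31.2
eef_pos: [0.5488, 0.0511, 0.1075]
ee_rot: [[0.998, 0.069, -0.001], [0.069, -0.998, 0.001], [-0.001, -0.001, -1.0]]
wrist_force: [0.0, 0.2, 0.3]
width: 0.227
grasp_force: 30.0
```

Emit:
{"name": "drive_tool", "arguments": {
  "travel": [
    [0,0,0],
    [0,0,2],
    [0,0,4],
    [0,0,6],
    [0,0,7],
    [0,0,7.5],
    [0,0,7.5],
    [0,0,7.5]
  ],
  "roll": [0,0,0,0,0,0,0,0],
  "hand": [0.87,0.87,0.87,0.87,0.87,0.87,0.87,0.75]
}}

```text
time_s: 32.0
eef_pos: [0.5503, 0.0465, 0.0327]
ee_rot: [[0.998, 0.063, 0.001], [0.063, -0.998, -0.0], [0.001, 0.0, -1.0]]
wrist_force: [-0.1, 0.4, 0.7]
width: 0.243
grasp_force: 0.0
```

Emit:
{"name": "drive_tool", "arguments": {
  "travel": [
    [0,0,0],
    [0,0,0],
    [0,0,-1],
    [0,0,-4],
    [0,0,-7],
    [0,0,-10],
    [0,-4,-10],
    [0,-8,-10]
  ],
  "roll": [0,0,0,0,0,0,0,0],
  "hand": [0.65,0.6,0.6,0.6,0.5,0.3,0.1,0]
}}

```text
time_s: 32.8
eef_pos: [0.546, 0.1269, 0.1346]
ee_rot: [[0.998, 0.061, 0.005], [0.061, -0.998, 0.0], [0.005, 0.0, -1.0]]
wrist_force: [0.2, -0.1, -0.7]
width: 0.674
grasp_force: 0.0
```

```bash
python3 - <<'E'
from h import *
st()
c=bot.calibration("top");p,d=bot.grab_frame("top");cv2.imwrite("pics/t8.png",p);blobs(p,c,"pink",.036);blobs(p,c,"blue",.036);blobs(p,c,"green",.014)
q,d=bot.grab_frame("side");c=bot.calibration("side");cv2.imwrite("pics/s8.png",q);blobs(q,c,"pink",.036)
E
```

```text
t 32.8 pos [0.546  0.1269 0.1346] w 0.674 gf 0.0 F [ 0.2 -0.1 -0.7]
blue px [392. 201.] xy 0.565 -0.375 LxW mm 51 49 long-axis deg -45.9
blue px [385. 156.] xy 0.6758 -0.3586 LxW mm 61 60 long-axis deg -1.0
blue px [531.  33.] xy 0.9712 -0.7092 LxW mm 154 138 long-axis deg 88.1
green px [379. 322.] xy 0.2759 -0.3421 LxW mm 108 41 long-axis deg -1.1
green px [300. 303.] xy 0.3216 -0.1548 LxW mm 110 42 long-axis deg 68.3
pink px [342. 371.] xy 0.3948 0.3322 LxW mm 36 25 long-axis deg 84.0
pink px [370. 336.] xy 0.3345 0.2481 LxW mm 32 31 long-axis deg 78.0
pink px [322. 318.] xy 0.4307 0.2076 LxW mm 60 50 long-axis deg 41.5
```

View pics/s8.png

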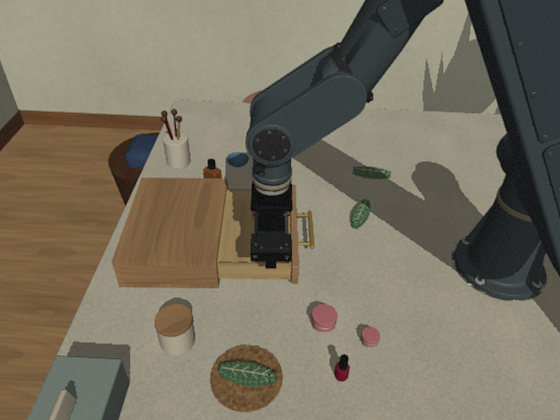

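The side view shows the large pink tub at (324,317), the small one at (370,336) and the leaf on the mat at (247,373). The arm hides most of the drawer, so I'll measure the pink lid next.

```bash
python3 - <<'E'
from h import *
c=bot.calibration("top");p=cv2.imread("pics/t5.png");h=cv2.cvtColor(p,cv2.COLOR_BGR2HSV);print(h[261,154],h[299,140])
RNG["p2"]=((0,80,80),(7,200,255));RNG["p3"]=((170,80,80),(179,200,255));blobs(p,c,"p2",.036,30);blobs(p,c,"p3",.036,30)
x,y,_=ray(c,153.5,261,.036);print(x,y);go(x,y,.1,3.3)
E
```

```text
[  1 102 165] [  1 100 163]
p2 px [139. 300.] xy 0.332 0.2334 LxW mm 36 34 long-axis deg 0.7
p2 px [153. 260.] xy 0.425 0.2008 LxW mm 51 48 long-axis deg 0.6
0.42380703536833075 0.19950491353582964
shift [-11.52  -7.68   3.35] roll 0.6 j6 1.54 cur 3.9
```

Emit:
{"name": "drive_tool", "arguments": {
  "travel": [
    [-3,-2,0],
    [-6,-4,0],
    [-9,-6,0],
    [-11.4,-7.9,0],
    [-11.4,-7.9,3],
    [-11.4,-7.9,6],
    [-11.4,-7.9,8],
    [-11.4,-7.9,8]
  ],
  "roll": [0,0,0,0,0,0,0,0],
  "hand": [0,0,0,0,0,0,0,0]
}}

```text
time_s: 33.7
eef_pos: [0.4244, 0.1977, 0.0506]
ee_rot: [[0.998, 0.064, -0.004], [0.064, -0.998, -0.001], [-0.004, 0.001, -1.0]]
wrist_force: [-0.6, 0.2, 0.2]
width: 1.002
grasp_force: 0.0
```

```bash
python3 - <<'E'
from h import *
st();go(.425,.201,.006,3.3)
p,d=bot.grab_frame("side");c=bot.calibration("side");cv2.imwrite("pics/s9.png",p);blobs(p,c,"pink",.036)
cv2.imwrite("pics/c9.png",cv2.resize(p[250:400,240:400],(480,450)))
E
```

```text
t 33.7 pos [0.4244 0.1977 0.0506] w 1.002 gf 0.0 F [-0.6  0.2  0.2]
shift [ 0.1  -0.33  4.46] roll 0.4 j6 1.7 cur 3.7
pink px [342. 371.] xy 0.3949 0.3324 LxW mm 36 25 long-axis deg 84.0
pink px [275. 216.] xy 0.5499 -0.0956 LxW mm 31 28 long-axis deg -85.7
```

View pics/c9.png

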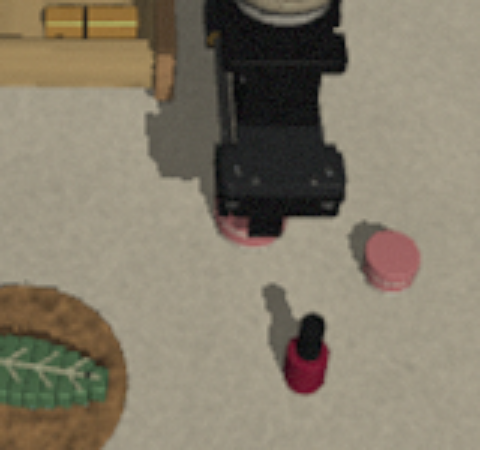

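The crop shows the near finger at (265,215) with the tub just behind it at (252,232), and the gold lipstick in the drawer at (90,20). Lowering to grip the tub.

Emit:
{"name": "drive_tool", "arguments": {
  "travel": [
    [0.1,-0.3,1.5],
    [0.1,-0.3,3],
    [0.1,-0.3,4.4],
    [0.1,-0.3,4.4],
    [0.1,-0.3,4.4],
    [0.1,-0.3,4.4],
    [0.1,-0.3,4.4],
    [0.1,-0.3,4.4]
  ],
  "roll": [0,0,0,0,0,0,0,0],
  "hand": [0,0,0,0.1,0.2,0.3,0.4,0.5]
}}

```text
time_s: 34.55
eef_pos: [0.427, 0.2015, 0.0087]
ee_rot: [[0.998, 0.064, 0.001], [0.064, -0.998, 0.0], [0.001, -0.0, -1.0]]
wrist_force: [0.5, -0.0, 0.6]
width: 0.63
grasp_force: 0.0
```

Emit:
{"name": "drive_tool", "arguments": {
  "travel": [
    [0,0,0],
    [0,0,0],
    [0,0,0],
    [0,0,-1],
    [0,0,-3],
    [0,0,-6],
    [0,0,-9],
    [0,0,-10]
  ],
  "roll": [0,0,0,0,0,0,0,0],
  "hand": [0.5,0.5,0.5,0.5,0.5,0.5,0.5,0.5]
}}

```text
time_s: 35.35
eef_pos: [0.4278, 0.2018, 0.1106]
ee_rot: [[0.998, 0.064, 0.004], [0.064, -0.998, 0.001], [0.004, -0.001, -1.0]]
wrist_force: [0.6, 0.2, -0.9]
width: 0.607
grasp_force: 30.0
```

```bash
python3 - <<'E'
from h import *
st();go(*dr(.022,.065),.11,3.3)
E
```

```text
t 35.35 pos [0.4278 0.2018 0.1106] w 0.607 gf 30.0 F [ 0.6  0.2 -0.9]
shift [19.11 18.33  0.14] roll 0.4 j6 1.71 cur 3.7
```

Emit:
{"name": "drive_tool", "arguments": {
  "travel": [
    [3,3,0],
    [6.5,6,0],
    [10,9.5,0],
    [13.5,13,0],
    [17,16.3,0],
    [19.1,18.3,0],
    [19.1,18.3,0],
    [19.1,18.3,0]
  ],
  "roll": [0,0,0.4,0.4,0.4,0.4,0.4,0.4],
  "hand": [0.5,0.5,0.5,0.5,0.5,0.5,0.5,0.5]
}}

```text
time_s: 36.15
eef_pos: [0.6278, 0.0307, 0.1068]
ee_rot: [[0.998, 0.056, -0.003], [0.056, -0.998, 0.001], [-0.003, -0.001, -1.0]]
wrist_force: [-0.3, -0.0, -1.7]
width: 0.61
grasp_force: 30.0
```

```bash
python3 - <<'E'
from h import *
st();go(*dr(.022,.065),.033,3.3)
E
```

```text
t 36.15 pos [0.6278 0.0307 0.1068] w 0.61 gf 30.0 F [-0.3 -0.  -1.7]
shift [ 0.26 -0.03  7.38] roll -0.1 j6 1.39 cur 3.2
```

Emit:
{"name": "drive_tool", "arguments": {
  "travel": [
    [0.2,0,2],
    [0.2,0,4],
    [0.2,0,6],
    [0.2,0,7],
    [0.2,0,7.4],
    [0.2,0,7.4],
    [0.2,0,7.4],
    [0.2,0,7.4]
  ],
  "roll": [0,0,0,0,0,0,0,0],
  "hand": [0.5,0.5,0.5,0.5,0.5,0.5,0.4,0.3]
}}

```text
time_s: 36.95
eef_pos: [0.6317, 0.0311, 0.0352]
ee_rot: [[0.998, 0.057, 0.002], [0.057, -0.998, -0.0], [0.002, 0.0, -1.0]]
wrist_force: [-0.5, -0.3, 0.6]
width: 0.642
grasp_force: 0.0
```

Emit:
{"name": "drive_tool", "arguments": {
  "travel": [
    [0,0,0],
    [0,0,-1],
    [0,0,-4],
    [0,0,-8],
    [0,0,-12],
    [-1.5,4,-12],
    [-3,8,-12],
    [-4.5,12,-12]
  ],
  "roll": [0,0,0,0,0,0,0,0],
  "hand": [0.3,0.3,0.3,0.3,0.2,0,0,0]
}}

```text
time_s: 37.75
eef_pos: [0.5929, -0.0922, 0.156]
ee_rot: [[0.998, 0.058, 0.003], [0.058, -0.998, -0.001], [0.003, 0.001, -1.0]]
wrist_force: [1.3, -0.4, -1.6]
width: 0.956
grasp_force: 0.0
```

Emit:
{"name": "drive_tool", "arguments": {
  "travel": [
    [-1.5,4,0],
    [-3,8,0],
    [-4,12,0],
    [-4.4,16,0],
    [-4.4,20,0],
    [-4.4,24,0],
    [-4.4,27,0],
    [-4.4,28,0]
  ],
  "roll": [0,0,0,0,0,0,0,0],
  "hand": [0,0,0,0,0,0,0,0]
}}

```text
time_s: 38.55
eef_pos: [0.5649, -0.3773, 0.1553]
ee_rot: [[0.999, 0.054, 0.002], [0.054, -0.999, -0.003], [0.002, 0.003, -1.0]]
wrist_force: [0.4, 0.4, 0.7]
width: 0.999
grasp_force: 0.0
```

```bash
python3 - <<'E'
from h import *
st();go(.565,-.375,.05,3.3)
p,d=bot.grab_frame("side");c=bot.calibration("side");cv2.imwrite("pics/s10.png",p);blobs(p,c,"blue",.036)
cv2.imwrite("pics/c10.png",cv2.resize(p[120:300,170:370],(500,450)))
E
```

```text
t 38.55 pos [ 0.5649 -0.3773  0.1553] w 0.999 gf 0.0 F [0.4 0.4 0.7]
shift [-1.000e-02 -2.700e-01  1.053e+01] roll -0.2 j6 0.76 cur 3.1
blue px [237. 159.] xy 0.6769 -0.3369 LxW mm 67 59 long-axis deg -83.7
blue px [274. 157.] xy 0.5689 -0.3568 LxW mm 78 48 long-axis deg -86.9
blue px [140. 150.] xy 0.9768 -0.3617 LxW mm 176 70 long-axis deg -89.8
```

View pics/c10.png

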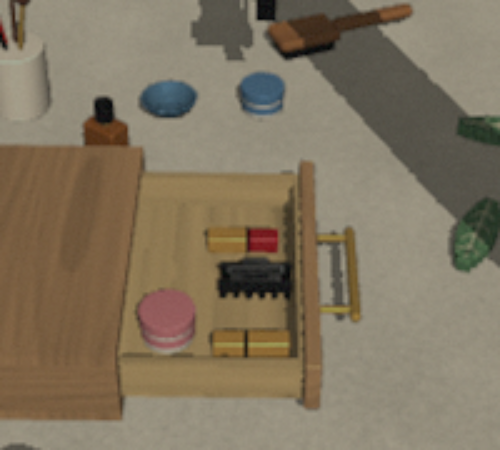

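The crop shows all four items in the drawer: pink tub (167,318), gold lipstick (250,343), clip (255,278) and red lipstick (240,240), which has been nudged a little. Blue tub (262,93) is next; the ring dish is at (168,98).

Emit:
{"name": "drive_tool", "arguments": {
  "travel": [
    [0,-0.2,3],
    [0,-0.2,6],
    [0,-0.2,9],
    [0,-0.2,12],
    [0,-0.2,14],
    [0,-0.2,14.8],
    [0,-0.2,14.8],
    [0,-0.2,14.8]
  ],
  "roll": [0,0,0,0,0,0,0,0],
  "hand": [0,0,0,0,0,0,0.1,0.2]
}}

```text
time_s: 39.4
eef_pos: [0.5655, -0.3711, 0.0073]
ee_rot: [[0.998, 0.058, 0.001], [0.058, -0.998, -0.001], [0.001, 0.001, -1.0]]
wrist_force: [0.5, -0.1, -0.1]
width: 0.895
grasp_force: 0.0
```

Emit:
{"name": "drive_tool", "arguments": {
  "travel": [
    [0,0,0],
    [0,0,0],
    [0,0,0],
    [0,0,0],
    [0,0,0],
    [0,0,0],
    [0,0,0],
    [0,0,0]
  ],
  "roll": [0,0,0,0,0,0,0,0],
  "hand": [0.3,0.4,0.5,0.5,0.5,0.5,0.5,0.5]
}}

```text
time_s: 40.2
eef_pos: [0.5654, -0.3722, 0.0072]
ee_rot: [[0.998, 0.057, 0.002], [0.057, -0.998, -0.002], [0.002, 0.002, -1.0]]
wrist_force: [-0.1, -0.3, 4.8]
width: 0.608
grasp_force: 30.0
```

Emit:
{"name": "drive_tool", "arguments": {
  "travel": [
    [0,0,-1],
    [0,0,-3],
    [0,0,-6],
    [0,0,-9],
    [0,0,-11],
    [0,0,-11],
    [0,0,-11],
    [0,0,-11]
  ],
  "roll": [0,0,0,0,0,0,0,0],
  "hand": [0.5,0.5,0.5,0.5,0.5,0.5,0.5,0.5]
}}

```text
time_s: 41.0
eef_pos: [0.5636, -0.3702, 0.1142]
ee_rot: [[0.998, 0.057, -0.003], [0.057, -0.998, 0.003], [-0.003, -0.003, -1.0]]
wrist_force: [0.4, 0.2, -0.1]
width: 0.603
grasp_force: 30.0
```

```bash
python3 - <<'E'
from h import *
st();go(*dr(.026,-.075),.115,3.3)
E
```

```text
t 41.0 pos [ 0.5636 -0.3702  0.1142] w 0.603 gf 30.0 F [ 0.4  0.2 -0.1]
shift [  9.35 -25.69  -0.03] roll -0.0 j6 0.77 cur 3.3
```

Emit:
{"name": "drive_tool", "arguments": {
  "travel": [
    [1,-4,0],
    [2,-8,0],
    [3.5,-12,0],
    [5.5,-16,0],
    [7.5,-20,0],
    [9,-24,0],
    [9.3,-25.6,0],
    [9.3,-25.6,0]
  ],
  "roll": [0,0,0,0,0,0,0,0],
  "hand": [0.5,0.5,0.5,0.5,0.5,0.5,0.5,0.5]
}}

```text
time_s: 41.8
eef_pos: [0.6419, -0.1072, 0.1143]
ee_rot: [[0.998, 0.061, -0.004], [0.061, -0.998, 0.002], [-0.004, -0.002, -1.0]]
wrist_force: [-0.3, -0.1, -0.7]
width: 0.605
grasp_force: 30.0
```

```bash
python3 - <<'E'
from h import *
st();go(*dr(.026,-.075),.033,3.3)
E
```

```text
t 41.8 pos [ 0.6419 -0.1072  0.1143] w 0.605 gf 30.0 F [-0.3 -0.1 -0.7]
shift [0.06 0.13 8.13] roll 0.2 j6 1.17 cur 3.5
```

Lower, release, lift, then move aside to look.

Emit:
{"name": "drive_tool", "arguments": {
  "travel": [
    [0,0.1,2],
    [0,0.1,4],
    [0,0.1,6],
    [0,0.1,7.5],
    [0,0.1,8.1],
    [0,0.1,8.1],
    [0,0.1,8.1],
    [0,0.1,8.1]
  ],
  "roll": [0,0,0,0,0,0,0,0],
  "hand": [0.5,0.5,0.5,0.5,0.5,0.5,0.4,0.3]
}}

```text
time_s: 42.6
eef_pos: [0.6439, -0.1119, 0.0362]
ee_rot: [[0.998, 0.057, 0.002], [0.057, -0.998, -0.001], [0.002, 0.001, -1.0]]
wrist_force: [-0.1, -0.7, -0.5]
width: 0.644
grasp_force: 0.0
```

Emit:
{"name": "drive_tool", "arguments": {
  "travel": [
    [0,0,0],
    [0,0,-1],
    [0,0,-4],
    [0,0,-8],
    [0,0,-11],
    [-3,3,-12],
    [-6,7,-12],
    [-10,11,-12]
  ],
  "roll": [0,0,0,0,0,-8,-16,-24],
  "hand": [0.3,0.3,0.3,0.3,0.3,0.5,0.6,0.67]
}}

```text
time_s: 43.4
eef_pos: [0.5549, -0.2231, 0.1574]
ee_rot: [[0.886, 0.464, 0.004], [0.464, -0.886, -0.003], [0.002, 0.005, -1.0]]
wrist_force: [-0.1, -0.1, 0.1]
width: 0.51
grasp_force: 0.0
```

Emit:
{"name": "drive_tool", "arguments": {
  "travel": [
    [-3,3,0],
    [-6,6,0],
    [-9,9,0],
    [-9,13,0],
    [-9,15,0],
    [-9,15,0],
    [-9,15,0],
    [-9,15,0]
  ],
  "roll": [-8,-16,-24,-32,-40,-48,-56,-65.8],
  "hand": [0.67,0.67,0.67,0.67,0.67,0.67,0.67,0.67]
}}

```text
time_s: 44.2
eef_pos: [0.5429, -0.3965, 0.1562]
ee_rot: [[-0.037, 0.999, 0.001], [0.999, 0.037, -0.001], [-0.001, 0.001, -1.0]]
wrist_force: [-0.6, -0.1, 0.0]
width: 0.331
grasp_force: 0.0
```

```bash
python3 - <<'E'
from h import *
st();go(.457,-.0438,.12,93.3)
p,d=bot.grab_frame("top");cv2.imwrite("pics/t11.png",p);c=bot.calibration("top");blobs(p,c,"green",.014)
q,d=bot.grab_frame("side");cv2.imwrite("pics/s11.png",q)
for n in("pink","blue","lip","green"): blobs(q,bot.calibration("side"),n,.04,amax=900)
cv2.imwrite("pics/c11.png",np.hstack([cv2.resize(p[130:280,80:320],(480,300)),cv2.resize(q[110:310,170:370],(300,300))]))
m=cv2.inRange(cv2.cvtColor(p,cv2.COLOR_BGR2HSV)[240:256,220:286],(12,110,70),(32,255,255));v,u=np.nonzero(m)
W=np.array([ray(c,a+220,b+240,.0525)[:2] for a,b in zip(u,v)]);print(len(W),W.min(0),W.max(0),W.mean(0),np.median(W,0))
E
```

```text
t 44.2 pos [ 0.5429 -0.3965  0.1562] w 0.331 gf 0.0 F [-0.6 -0.1  0. ]
shift [35.56 -7.29  3.58] roll -1.2 j6 -0.83 cur 92.1
green px [103. 200.] xy 0.5726 0.3348 LxW mm 109 44 long-axis deg -7.2
pink px [342. 371.] xy 0.396 0.3346 LxW mm 35 23 long-axis deg 84.0
pink px [369. 336.] xy 0.3389 0.251 LxW mm 36 31 long-axis deg 31.8
pink px [237. 247.] xy 0.6323 0.027 LxW mm 70 50 long-axis deg -83.7
pink px [275. 216.] xy 0.5498 -0.0913 LxW mm 31 28 long-axis deg -86.7
blue px [238. 207.] xy 0.648 -0.1172 LxW mm 76 50 long-axis deg -83.7
blue px [237. 159.] xy 0.676 -0.3312 LxW mm 66 59 long-axis deg -85.1
blue px [140. 150.] xy 0.9737 -0.3564 LxW mm 176 70 long-axis deg -88.9
lip px [173. 320.] xy 0.7347 0.24 LxW mm 78 73 long-axis deg -76.2
lip px [286. 134.] xy 0.5422 -0.4854 LxW mm 64 42 long-axis deg -65.5
green px [360. 214.] xy 0.3303 -0.1199 LxW mm 119 41 long-axis deg 71.3
green px [372. 172.] xy 0.2853 -0.2994 LxW mm 107 53 long-axis deg 4.7
green px [458. 173.] xy 0.0349 -0.3224 LxW mm 103 38 long-axis deg 82.3
green px [439. 174.] xy 0.0956 -0.3153 LxW mm 194 58 long-axis deg 79.9
green px [433. 133.] xy 0.0643 -0.5214 LxW mm 230 62 long-axis deg 71.5
green px [418. 101.] xy 0.0969 -0.74 LxW mm 530 124 long-axis deg 73.7
green px [288.  75.] xy 0.5591 -0.918 LxW mm 165 49 long-axis deg 81.8
green px [399.  37.] xy 0.0833 -1.4389 LxW mm 640 138 long-axis deg -87.2
green px [377.   8.] xy 0.118 -1.6847 LxW mm 323 123 long-axis deg -82.8
green px [333.   3.] xy 0.3435 -1.7275 LxW mm 184 137 long-axis deg -83.1
249 [ 0.44785611 -0.10544338] [0.47378868 0.01993065] [ 0.45790162 -0.04237663] [ 0.45707499 -0.0440052 ]
```

View pics/c11.png

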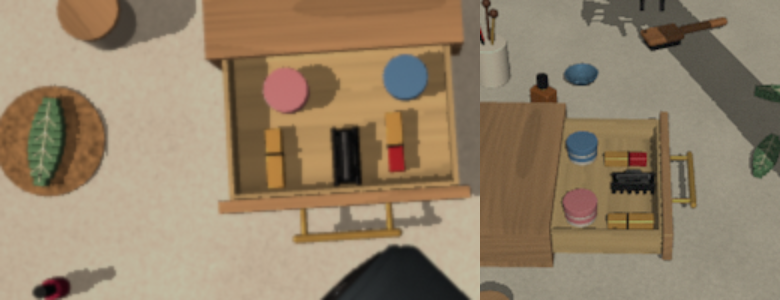

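All five items lie flat in the drawer: pink (285,90), blue (405,77), gold (275,158), clip (345,155) and red (395,142). The leaf is on the mat at (42,140). Now back to the handle.

Emit:
{"name": "drive_tool", "arguments": {
  "travel": [
    [5,-3,0],
    [10,-5,0],
    [15,-7,0],
    [20,-7.3,0],
    [25,-7.3,0],
    [30,-7.3,0],
    [34,-7.3,2],
    [35.6,-7.3,3.6]
  ],
  "roll": [-1.2,-1.2,-1.2,-1.2,-1.2,-1.2,-1.2,-1.2],
  "hand": [0.67,0.67,0.67,0.67,0.67,0.67,0.67,0.67]
}}

```text
time_s: 45.1
eef_pos: [0.4583, -0.0394, 0.1202]
ee_rot: [[-0.051, 0.999, 0.002], [0.999, 0.051, -0.0], [-0.0, 0.002, -1.0]]
wrist_force: [0.0, -0.2, 0.1]
width: 0.33
grasp_force: 0.0
```

Emit:
{"name": "drive_tool", "arguments": {
  "travel": [
    [0,0,0],
    [0,0,0],
    [0,0,1],
    [0,0,2],
    [0,0,3],
    [0,0,4],
    [0,0,4],
    [0,0,4]
  ],
  "roll": [0,0,0,0,0,0,0,0],
  "hand": [0.67,0.67,0.67,0.67,0.67,0.67,0.67,0.67]
}}

```text
time_s: 45.9
eef_pos: [0.4584, -0.0427, 0.0785]
ee_rot: [[-0.051, 0.999, -0.001], [0.999, 0.051, 0.0], [0.001, -0.001, -1.0]]
wrist_force: [-0.1, -0.3, -0.3]
width: 0.327
grasp_force: 0.0
```

```bash
python3 - <<'E'
from h import *
st();go(.457,-.0438,.029,93.3)
E
```

```text
t 45.9 pos [ 0.4584 -0.0427  0.0785] w 0.327 gf 0.0 F [-0.1 -0.3 -0.3]
shift [-0.1  -0.14  4.95] roll -0.4 j6 -0.39 cur 92.9
```

Emit:
{"name": "drive_tool", "arguments": {
  "travel": [
    [-0.1,-0.1,1],
    [-0.1,-0.1,2],
    [-0.1,-0.1,3],
    [-0.1,-0.1,4],
    [-0.1,-0.1,4.9],
    [-0.1,-0.1,4.9],
    [-0.1,-0.1,4.9],
    [-0.1,-0.1,4.9]
  ],
  "roll": [0,0,0,0,0,0,0,0],
  "hand": [0.67,0.67,0.67,0.67,0.67,0.67,0.75,0.8]
}}

```text
time_s: 46.7
eef_pos: [0.458, -0.0437, 0.0302]
ee_rot: [[-0.052, 0.999, 0.0], [0.999, 0.052, -0.0], [-0.0, 0.0, -1.0]]
wrist_force: [0.1, 0.3, -0.3]
width: 0.248
grasp_force: 0.0
```

Emit:
{"name": "drive_tool", "arguments": {
  "travel": [
    [0,0,0],
    [0,0,0],
    [0,0,0],
    [0,0,0],
    [0,0,0],
    [0,0,0],
    [0,0,0],
    [0,0,0]
  ],
  "roll": [0,0,0,0,0,0,0,0],
  "hand": [0.85,0.88,0.9,0.9,0.9,0.9,0.9,0.9]
}}

```text
time_s: 47.5
eef_pos: [0.4578, -0.0436, 0.0303]
ee_rot: [[-0.052, 0.999, 0.0], [0.999, 0.052, -0.0], [-0.0, 0.0, -1.0]]
wrist_force: [-1.5, -0.8, 6.1]
width: 0.115
grasp_force: 30.0
```

Emit:
{"name": "drive_tool", "arguments": {
  "travel": [
    [0,0.5,0],
    [0,1.5,0],
    [0,2.5,0],
    [0,3.5,0],
    [0,4.5,0],
    [0,5.5,0],
    [0,6.5,0],
    [0,7,0]
  ],
  "roll": [0,0,0,0,0,0,0,0],
  "hand": [0.9,0.9,0.9,0.9,0.9,0.9,0.9,0.9]
}}

```text
time_s: 48.3
eef_pos: [0.5282, -0.0394, 0.0303]
ee_rot: [[-0.052, 0.999, 0.0], [0.999, 0.052, 0.001], [0.001, 0.0, -1.0]]
wrist_force: [-1.2, 2.1, 6.9]
width: 0.117
grasp_force: 30.0
```

Emit:
{"name": "drive_tool", "arguments": {
  "travel": [
    [0,0.5,0],
    [0,1.5,0],
    [0,2.5,0],
    [0,3.5,0],
    [0,4.5,0],
    [0,5.5,0],
    [0,6.2,0],
    [0,6.5,0]
  ],
  "roll": [0,0,0,0,0,0,0,0],
  "hand": [0.9,0.9,0.9,0.9,0.9,0.9,0.9,0.9]
}}

```text
time_s: 49.1
eef_pos: [0.5929, -0.0356, 0.0304]
ee_rot: [[-0.052, 0.999, 0.0], [0.999, 0.052, 0.001], [0.001, 0.0, -1.0]]
wrist_force: [-1.8, 2.9, 7.2]
width: 0.113
grasp_force: 30.0
```

Emit:
{"name": "drive_tool", "arguments": {
  "travel": [
    [0,0.3,0],
    [0,0.6,0],
    [0,0.9,0],
    [0,1.2,0],
    [0,1.5,0],
    [0,1.8,0],
    [0,2.0,0],
    [0,2.0,0]
  ],
  "roll": [0,0,0,0,0,0,0,0],
  "hand": [0.9,0.9,0.9,0.9,0.9,0.9,0.9,0.9]
}}

```text
time_s: 49.9
eef_pos: [0.6126, -0.0344, 0.0304]
ee_rot: [[-0.052, 0.999, 0.0], [0.999, 0.052, 0.002], [0.002, 0.0, -1.0]]
wrist_force: [-0.0, 4.5, 5.6]
width: 0.116
grasp_force: 30.0
```

Emit:
{"name": "drive_tool", "arguments": {
  "travel": [
    [0,0.1,0],
    [0,0.3,0],
    [0,0.5,0],
    [0,0.7,0],
    [0,0.8,0],
    [0,0.9,0],
    [0,1.0,0],
    [0,1.0,0]
  ],
  "roll": [0,0,0,0,0,0,0,0],
  "hand": [0.9,0.9,0.9,0.9,0.9,0.9,0.9,0.9]
}}

```text
time_s: 50.7
eef_pos: [0.6222, -0.0338, 0.0304]
ee_rot: [[-0.052, 0.999, -0.001], [0.999, 0.052, 0.002], [0.002, -0.001, -1.0]]
wrist_force: [-0.7, 4.3, 5.4]
width: 0.116
grasp_force: 30.0
```

Emit:
{"name": "drive_tool", "arguments": {
  "travel": [
    [0,0.05,0],
    [0,0.1,0],
    [0,0.15,0],
    [0,0.2,0],
    [0,0.25,0],
    [0,0.3,0],
    [0,0.3,0],
    [0,0.3,0]
  ],
  "roll": [0,0,0,0,0,0,0,0],
  "hand": [0.9,0.9,0.9,0.9,0.9,0.9,0.9,0.9]
}}

```text
time_s: 51.5
eef_pos: [0.6223, -0.0338, 0.0303]
ee_rot: [[-0.052, 0.999, -0.007], [0.999, 0.052, 0.002], [0.002, -0.007, -1.0]]
wrist_force: [-5.5, 1.6, 9.2]
width: 0.116
grasp_force: 30.0
```

Emit:
{"name": "drive_tool", "arguments": {
  "travel": [
    [0,0.1,0],
    [0,0.2,0],
    [0,0.3,0],
    [0,0.3,0],
    [0,0.3,0],
    [0,0.3,0],
    [0,0.3,0],
    [0,0.3,0]
  ],
  "roll": [0,0,0,0,0,0,0,0],
  "hand": [0.9,0.9,0.9,0.9,0.9,0.9,0.9,0.9]
}}

```text
time_s: 52.3
eef_pos: [0.6222, -0.0337, 0.0303]
ee_rot: [[-0.053, 0.999, -0.013], [0.999, 0.053, 0.002], [0.003, -0.013, -1.0]]
wrist_force: [-10.1, 0.2, 14.6]
width: 0.113
grasp_force: 30.0
```

Emit:
{"name": "drive_tool", "arguments": {
  "travel": [
    [0,-0.2,0],
    [0,-0.35,0],
    [0,-0.4,0],
    [0,-0.4,0],
    [0,-0.4,0],
    [0,-0.4,0],
    [0,-0.4,0],
    [0,-0.4,0]
  ],
  "roll": [0,0,0,0,0,0,0,0],
  "hand": [0.9,0.9,0.9,0.86,0.8,0.75,0.7,0.67]
}}

```text
time_s: 53.1
eef_pos: [0.6247, -0.0351, 0.0298]
ee_rot: [[-0.052, 0.999, 0.0], [0.999, 0.052, -0.0], [-0.0, 0.0, -1.0]]
wrist_force: [0.0, 0.2, -0.4]
width: 0.301
grasp_force: 0.0
```

```bash
python3 - <<'E'
from h import *
st();p,_=bot.grab_frame("side");st()
E
```

```text
t 53.1 pos [ 0.6247 -0.0351  0.0298] w 0.301 gf 0.0 F [ 0.   0.2 -0.4]
t 53.15 pos [ 0.6247 -0.0351  0.0298] w 0.312 gf 0.0 F [-1.2  0.5  0. ]
```

Up and clear, then check.

Emit:
{"name": "drive_tool", "arguments": {
  "travel": [
    [0,0,-1],
    [0,0,-3],
    [0,0,-6],
    [0,0,-9],
    [0,0,-12],
    [0,0,-14],
    [0,0,-14],
    [0,0,-14]
  ],
  "roll": [0,0,0,0,0,0,0,0],
  "hand": [0.67,0.67,0.67,0.67,0.67,0.67,0.67,0.67]
}}

```text
time_s: 53.95
eef_pos: [0.6245, -0.0349, 0.1706]
ee_rot: [[-0.052, 0.999, 0.001], [0.999, 0.052, -0.0], [-0.0, 0.001, -1.0]]
wrist_force: [-0.7, -0.4, -0.2]
width: 0.333
grasp_force: 0.0
```

Emit:
{"name": "drive_tool", "arguments": {
  "travel": [
    [-5,-2,0],
    [-10,-4,0],
    [-15,-6,0],
    [-20,-8,0],
    [-25,-8,0],
    [-30,-8,0],
    [-34,-8,0],
    [-34,-8,0]
  ],
  "roll": [0,0,0,0,0,0,0,0],
  "hand": [0.5,0.5,0.5,0.5,0.5,0.5,0.5,0.5]
}}

```text
time_s: 54.75
eef_pos: [0.5614, -0.3855, 0.1681]
ee_rot: [[-0.046, 0.999, 0.0], [0.999, 0.046, -0.003], [-0.003, 0.0, -1.0]]
wrist_force: [-0.4, 0.3, 0.4]
width: 0.502
grasp_force: 0.0
```

```bash
python3 - <<'E'
from h import *
st()
p,d=bot.grab_frame("top");c=bot.calibration("top");blobs(p,c,"green",.014)
q,_=bot.grab_frame("side");cv2.imwrite("pics/s12.png",q);cv2.imwrite("pics/t12.png",p)
cv2.imwrite("pics/c12.png",np.hstack([cv2.resize(p[40:320,60:500],(500,318)),cv2.resize(q[100:418,120:400],(280,318))]))
m=cv2.inRange(cv2.cvtColor(p,cv2.COLOR_BGR2HSV)[170:188,222:282],(12,110,70),(32,255,255));v,u=np.nonzero(m)
W=np.array([ray(c,a+222,b+170,.0525)[:2] for a,b in zip(u,v)]);print(len(W),np.median(W,0))
E
```

```text
t 54.75 pos [ 0.5614 -0.3855  0.1681] w 0.502 gf 0.0 F [-0.4  0.3  0.4]
green px [103. 200.] xy 0.5726 0.335 LxW mm 109 43 long-axis deg -10.3
256 [ 0.62116973 -0.03347931]
```

View pics/c12.png

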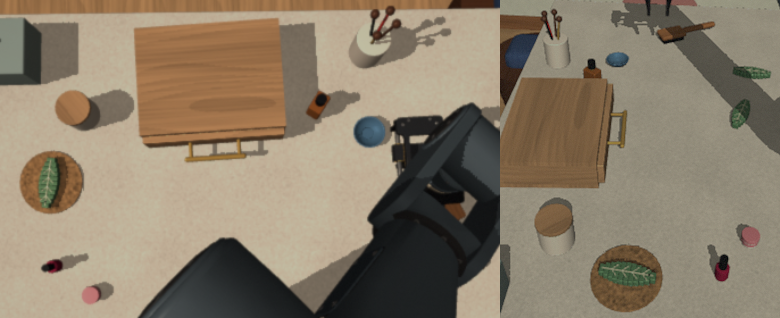

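The drawer is shut against its stop at (212,138) in the crop. The leaf is flat in the middle of the mat at (50,182), and the perfume, candle, varnish, dish and brush are where they were. Handing in.

```bash
python3 -c "
from workcell import bot
print(bot.hand_in())"
```

```text
the job is handed in; nothing more can be done
None
```

Job handed in at about 55 s: the leaf is flat in the middle of the mat, all five items are in the drawer, it is shut, and nothing else moved; the one blemish is that my grip on the leaf briefly read 12.9 N, just over the 12 N limit, before I eased it to 6.6 N for the lift.

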